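Load and clamp the bench shaker

TASK

Load every squat white-lidded sample jar on the bench upright into the shaker's carrier, one to a bay, then lay the hold-down plate over them and push it down until it sits level on all four corner posts under its snap catches. Then turn both clamp knobs clockwise until their claws come in over the plate to their stops and the torque clutch clicks: stop each at its first click, never a second. Leave the bottles and the beaker on the bench where they are.

Things in the scene. Friction and masses are not known exactly. Their poses are not given: they have to be found in the camera images.
- shaker: Bench shaker with a bottle carrier on top, fixed on the bench. Origin: centre of its underside, z up; x and y along its sides. Base 280 (x) by 350 (y) by 50 mm, steel deck 212 mm square, its top 55 mm above the bench, split into four bays 75 mm square inside by a cross of 6 mm strips 22 mm high and a 16 mm rim. A clamp stands at y = -135 and at y = +135 mm, x = 0, its knob up to 207 mm high
- plate_seat (a point): Centre of the plate's seat, axes as the shaker's: the plate's origin comes here. It is level with the tops of four 18 mm square corner posts (x, y = +-86 mm), 135 mm above the bench; flared guides outside the posts rise to 161 mm and leave the plate 2 mm of play each way
- catch_nose (a point): Nose tip of the -x snap catch, 91.5 mm from the shaker's middle; its twin is on the +x side; housings 150 mm high. The noses slope outward from 145 to 157 mm above the bench and reach 3.5 mm over the plate's edge: a plate laid on rests up to 17 mm high on them and must be pushed down with 5 to 15 N till both snap over it. If it jams tilted, relay it
- bay0 (a point): Centre of the floor of one of the four bays (shaker's x +42 mm, y +42 mm, 55 mm up); the other three are at (+42, -42), (-42, +42) and (-42, -42) mm. A jar stands in the middle of a bay
- plate: Hold-down plate, loose on the bench: aluminium, 190 by 190 by 6 mm, 0.3 kg, with a black bridge handle over its middle. Origin: centre of its underside, z up. It fits either way round, in quarter turns too
- plate_handle (a point): Middle of the handle's bar, 41 mm above the plate's underside; the bar runs along the plate's x, 90 mm long, 14 mm wide, 14 mm thick, with a 29 mm gap under it between its two feet (centred 38 mm from the middle)
- jar0: Sample jar to be loaded (may be absent): squat amber jar with a white lid, 52 mm in diameter, 76 mm high, straight sides, about 0.15 kg, heavy at the bottom. Origin: centre of its underside, z up
- jar1: Sample jar to be loaded (may be absent): squat amber jar with a white lid, 52 mm in diameter, 76 mm high, straight sides, about 0.15 kg, heavy at the bottom. Origin: centre of its underside, z up
- jar2: Sample jar to be loaded (may be absent): squat amber jar with a white lid, 52 mm in diameter, 76 mm high, straight sides, about 0.15 kg, heavy at the bottom. Origin: centre of its underside, z up
- jar3: Sample jar to be loaded (may be absent): squat amber jar with a white lid, 52 mm in diameter, 76 mm high, straight sides, about 0.15 kg, heavy at the bottom. Origin: centre of its underside, z up
- claw_left (a joint): Turn of the left clamp's spindle and steel claw (+y side of the shaker), rad, clockwise from above, 0 to 2.0. Starts at 0 to 0.7, swung aside; at 2.0 it is at its stop, the claw pointing straight in (shaker's -y) over the plate's edge. Turns against a light drag (0.15 N m); may spring back by 0.1 as the clutch clicks, else stays
- claw_left_tip (a point): Tip of the left claw, in the middle of its width (14 mm), at its underside, 62 mm from the pivot; 9 mm thick. The underside is 143.5 mm above the bench, 2.5 mm above the seated plate: it cannot pass over a plate that is not fully down
- knob_left (a joint): Slip of the left knob on its spindle, rad, clockwise: the torque clutch. 0 until the claw is at its stop; on turning further it resists (peak 0.28 N m), gives at 0.18 with a drop in torque and snaps to its first click at 0.35 (0.22 to 0.50 counts); a second would be at 0.70. Let go, it settles at the nearest click. The wing, first in line with the claw, is then 20 degrees past it
- knob_left_grip (a point): Grip point of the left wing knob, on its vertical turning axis, 195.5 mm above the bench; z up, turns with the knob. The black wing is 60 mm long (x; a white line marks the +x half on top), 12 mm wide (y), from 168.5 to 206.5 mm high, on a hub of 16 mm radius. Turn it less than 1.5 rad in one grasp, then let go and take it anew
- claw_right (a joint): Turn of the right clamp's spindle and steel claw (-y side of the shaker), rad, clockwise from above, 0 to 2.0. Starts at 0 to 0.7, swung aside; at 2.0 it is at its stop, the claw pointing straight in (shaker's +y) over the plate's edge. Turns against a light drag (0.15 N m); may spring back by 0.1 as the clutch clicks, else stays
- claw_right_tip (a point): Tip of the right claw, in the middle of its width (14 mm), at its underside, 62 mm from the pivot; 9 mm thick. The underside is 143.5 mm above the bench, 2.5 mm above the seated plate: it cannot pass over a plate that is not fully down
- knob_right (a joint): Slip of the right knob on its spindle, rad, clockwise: the torque clutch. 0 until the claw is at its stop; on turning further it resists (peak 0.28 N m), gives at 0.18 with a drop in torque and snaps to its first click at 0.35 (0.22 to 0.50 counts); a second would be at 0.70. Let go, it settles at the nearest click. The wing, first in line with the claw, is then 20 degrees past it
- knob_right_grip (a point): Grip point of the right wing knob, on its vertical turning axis, 195.5 mm above the bench; z up, turns with the knob. The black wing is 60 mm long (x; a white line marks the +x half on top), 12 mm wide (y), from 168.5 to 206.5 mm high, on a hub of 16 mm radius. Turn it less than 1.5 rad in one grasp, then let go and take it anew
- beaker: Glass beaker, 72 mm wide, 95 mm high, leave standing. Origin: centre of its underside
- reagent_a: Tall amber bottle with red cap, 80 mm wide, 190 mm high, leave standing. Origin: centre of its underside
- reagent_b: Amber bottle with red cap, 68 mm wide, 160 mm high, leave standing. Origin: centre of its underside
- wash_bottle: White wash bottle, 60 mm wide, 170 mm high, leave standing. Origin: centre of its underside
- cork_ring: Flat cork ring, 60 mm across, 18 mm high, not needed; may be pushed. Origin: centre of its underside
There are look-alikes about, which are no part of the job. What is shaped like the jar2 but green, pink or red is not meant.

How it is judged:
By the outcome, as a careful person would: the job done as asked, in the order asked, and still so for the second after the job is handed in, with the robot touching nothing.
Of jar0, jar1, jar2, jar3 only 2 to 4 are there at a start; the rules pass over those that are not, and their reading is None.
At some moment in a run one of jar0, jar1, jar2, jar3 may be knocked a few centimetres aside while the robot is not near it.
It also fails if it takes over 210 s, if anything falls off the work surface, if the arm or the gripper's body presses on something with over 40 N, if the wrist force passes 120 N, or if a joint passes its speed limit or range.

ROBOT

A 6-joint arm with a two-finger parallel gripper is mounted at the origin on the work surface. World frame = base frame: x ahead of the robot, y to its left, z up, the work surface at z = 0. Lengths are in mm, angles in rad, forces in N, time in s.
With the tool pointing down it reaches from about 300 to 775 mm from the base axis. Payload 14.6 kg.
Tool frame: the origin (TCP) lies on the centre line of the jaws, within the pads' length; the fingertips stand manip.tcp_to_tips ahead of it and the grasp point (between the pads) lies 5 mm behind it (manip.tcp_to_tips is the distance from the TCP to the fingertips, in mm); z points along the fingers, y is the direction in which the jaws open and shut (so a half turn about z gives the same grasp; the last joint's range is limited). The gripper opens to 94 mm and grips with 3 to 60 N. Pads are 16 mm wide; open, the fingers measure 119 mm over their backs; the gripper's body (75 mm by 177 mm) begins 78 mm behind the grasp point.
Start: joints at [-1.374, 0.3, 1.521, -0, 1.321, -0.067], TCP at [143.406, -530.965, 219.446] pointing down, gripper open.
Joint ranges: [-3.03, 3.03], [-0.79, 2.21], [0.23, 2.52], [-1.04, 4.18], [0, 3.07], [-2.55, 2.55]. Speed limits (rad/s): [2.22, 2.22, 2.57, 3.14, 3.14, 3.14].

INTERFACE

Orientations are given as [roll, pitch, yaw] about the fixed x, y, z axes, in that order (R = Rz(yaw) Ry(pitch) Rx(roll)).
In Python, from cell import manip, optics, workorder gives the robot as it stands. The module is installed in compiled form; this text tells all that it offers.
- The arm moves only by the tool jog_arm, never from a script. Its argument "deltas" is text: rows parted by semicolons, each of 5 numbers parted by spaces: the shift along the tool's x, y, z in mm, then the turn about the tool's z in rad, then the finger opening in mm, from 0 to 94. In form: tx ty tz twist grip; .... A call has exactly 10 rows; each row is the pose to reach, as a shift and turn from the pose commanded when the call began, along the tool's axes at that moment; what a row does not reach only later rows make up. A row lasts 1/8 s, in which the tool goes at most 62.5 mm and 10.7 degrees, less where a joint would pass 70% of its speed; a pose out of reach is approached as far as the arm can. A call with a gripper value outside its range is refused whole. The fingers move at their own pace and stop on an object; "squeeze" is the grip in N (left out, the last holds). Time passes only in rows, so rows that repeat a pose let the fingers close, or fill a call up. It gives the time, the measured TCP pose, the force and the opening at its end, in the units of the state.
- manip.read_state(): the state, without advancing time (a new reading comes with each control period).
- optics.camera(name): name is "scene" or "top" or "wrist"; returns (picture, depth): 480x640x3 uint8, red, green, blue; 480x640 float32, mm along the optical axis (not along the pixel's ray), 0 where there is no reading.
- optics.get_calibration(name): a dict with "intrinsics" (3x3 intrinsics, pixels), "R" (3x3) and "t" (3): a world point X has camera coordinates R X + t; the wrist camera has in their place "hand_eye" (4x4, takes a point from camera to tool coordinates, whose origin is the TCP and whose axes are the flange's). Camera axes: x right, y down, z forward; pixel columns grow to the right and rows downward; lengths in mm; the calibration is good to about 2 mm. A picture is of the moment at which its call begins: read the wrist's pose just before it. get_calibration takes no time and is no camera call.
- workorder.sign_off(): hands the job in, once; it reports no verdict.
The state is a dict: "clock": time; "joints": joint angles; "qd": joint speeds; "effort": joint torques, N m; "eef_pos": TCP position; "eef_rot": TCP orientation; "wrist_force": force on the tool from outside, world axes, zero at the start; "moment": the same for the moment, N m; "finger_gap": finger opening in mm.
Only numpy, scipy, OpenCV 4.12 (cv2) and the standard library are available. Lean on these libraries where they do the work, as an engineer would, in place of code of your own. Each camera call takes 0.05 s, during which the arm holds its last target.

## Working session

There is one attempt and no reset: what is moved stays moved. The work goes in short steps, Python scripts to look and compute and a tool call to move; the robot and the scene stay as the last step left them, time stands still between calls to the robot, and variables do not carry over. Pictures are saved under pics/ and viewed, and the job is handed in when it is done.

Besides the shell and the picture viewer there is one more tool, called after "Call:" in YAML: its name, and indented under it one key for each argument. jog_arm: Moves the arm, as the interface text tells. Its arguments: {"type":"object","properties":{"deltas":{"type":"string"},"squeeze":{"type":"number"}},"required":["deltas"]}

```bash
mkdir -p pics; ls
python3 - <<'E'
from cell import manip, optics, workorder
import cv2,numpy as np
print(manip.read_state(), manip.tcp_to_tips)
for n in ["scene","top","wrist"]:
    p,d=optics.camera(n); cv2.imwrite(f"pics/{n}0.png",p[:,:,::-1]); np.save(f"pics/{n}0.npy",d)
    print(n,{k:np.round(v,4).tolist() for k,v in optics.get_calibration(n).items()}, (d>0).mean())
E
```

```text
pics
{'clock': 0.0, 'joints': array([-1.37358457e+00,  3.00461645e-01,  1.52161661e+00,  9.26273113e-06,
        1.32069524e+00, -6.65924929e-02]), 'qd': array([-0.00033922, -0.00044733,  0.00012029,  0.00087089, -0.00043569,
       -0.00011363]), 'effort': array([-5.47925611e-04, -5.31816208e+01, -3.52740633e+01,  7.08180713e-02,
        2.44169187e-02, -1.19804149e-04]), 'eef_pos': array([ 143.367609  , -530.71627402,  218.87647786]), 'eef_rot': array([-3.14041502e+00, -8.75295255e-05,  2.63801899e-01]), 'wrist_force': array([-0.39371149,  0.82810101, -0.1755981 ]), 'moment': array([-0.05586195,  0.03098501,  0.07267283]), 'finger_gap': 94.2821591156262} 14.0
scene {'intrinsics': [[555.039, 0.0, 301.8677], [0.0, 555.039, 248.4284], [0.0, 0.0, 1.0]], 'R': [[0.4234, 0.9059, -0.0043], [0.588, -0.2785, -0.7594], [-0.6892, 0.319, -0.6506]], 't': [-267.3084, -209.0194, 1830.7121]} 0.9959537760416667
top {'intrinsics': [[620.699, 0.0, 317.787], [0.0, 620.699, 237.3974], [0.0, 0.0, 1.0]], 'R': [[0.0034, -0.9999, 0.0112], [-0.9952, -0.0045, -0.0978], [0.0978, -0.0108, -0.9951]], 't': [30.2164, 552.0552, 1641.7064]} 0.9959895833333333
wrist {'intrinsics': [[350.5013, 0.0, 318.837], [0.0, 350.5013, 245.4466], [0.0, 0.0, 1.0]], 'hand_eye': [[0.0011, -0.9715, -0.2369, 68.6335], [1.0, 0.0011, -0.0001, 0.7468], [0.0004, -0.2369, 0.9715, -165.4014], [0.0, 0.0, 0.0, 1.0]]} 0.9959244791666667
```

View pics/scene0.png

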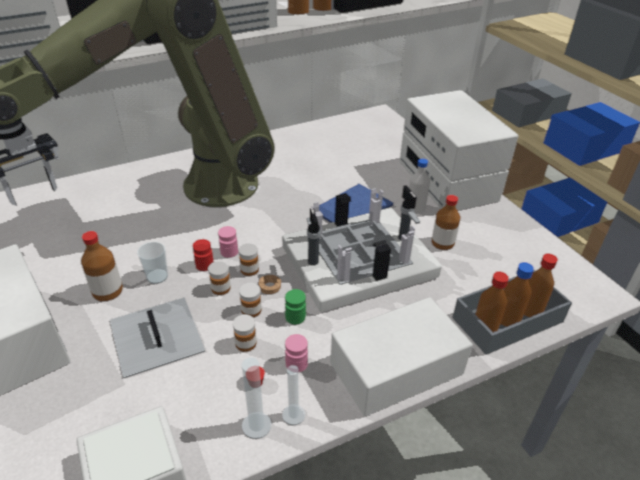

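View pics/top0.png

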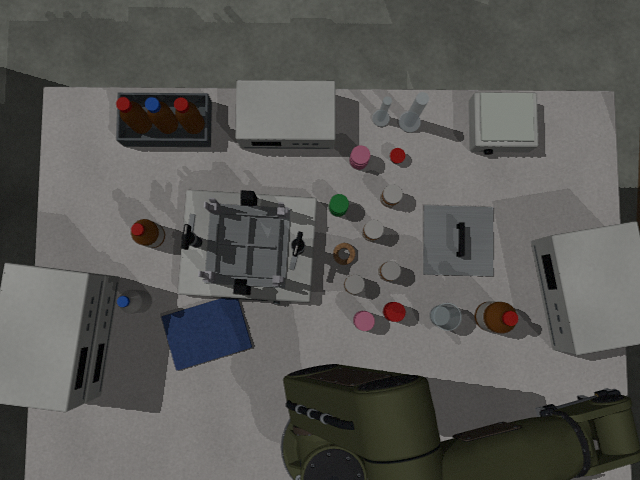

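Top view: four white-lidded candidates at (392,196), (373,230), (390,271), (355,285). Green (339,205), pinks (360,156), (364,321) and red (395,312) are look-alikes. Next I'll enlarge and measure.

```bash
cat > h.py <<'E'
from cell import manip, optics, workorder
import cv2,numpy as np
from scipy.spatial.transform import Rotation as Rn
CAL={n:optics.get_calibration(n) for n in ["scene","top","wrist"]}
def ext(n,st=None):
    c=CAL[n]
    if n!="wrist": return c["R"],c["t"]
    Rt=Rn.from_euler('xyz',st["eef_rot"]).as_matrix(); H=c["hand_eye"]
    Rcw=Rt@H[:3,:3]; o=Rt@H[:3,3]+st["eef_pos"]
    return Rcw.T,-Rcw.T@o
def ray(n,uv,z,st=None):
    R,t=ext(n,st); K=CAL[n]["intrinsics"]
    uv=np.atleast_2d(uv).astype(float)
    d=np.c_[uv,np.ones(len(uv))]@np.linalg.inv(K).T@R
    o=-R.T@t
    return o+d*((z-o[2])/d[:,2])[:,None]
def cloud(n,dep,st=None):
    R,t=ext(n,st);K=CAL[n]["intrinsics"]
    v,u=np.mgrid[:480,:640]
    c=np.stack([(u-K[0,2])/K[0,0]*dep,(v-K[1,2])/K[1,1]*dep,dep],-1)
    return (c-t)@R
def proj(n,X,st=None):
    R,t=ext(n,st);K=CAL[n]["intrinsics"]
    c=np.atleast_2d(X)@R.T+t; p=c@K.T
    return p[:,:2]/p[:,2:]
def snap(n,name):
    st=manip.read_state(); p,d=optics.camera(n)
    cv2.imwrite(f"pics/{name}.png",p[:,:,::-1]); np.save(f"pics/{name}.npy",d); np.savez(f"pics/{name}_st.npz",**st)
    return p,d,st
E
python3 - <<'E'
from h import *
p=cv2.imread("pics/top0.png")
d=np.load("pics/top0.npy"); W=cloud("top",d)
cv2.imwrite("pics/c1.png",cv2.resize(p[140:340,320:520],None,fx=3,fy=3,interpolation=cv2.INTER_CUBIC))
cv2.imwrite("pics/c2.png",cv2.resize(p[180:315,160:330],None,fx=4.4,fy=4.4,interpolation=cv2.INTER_CUBIC))
for n,uv in dict(a=(392,196),b=(373,230),c=(390,271),d=(355,285),green=(339,205),cork=(345,254),plate=(445,215),handle=(461,239)).items():
    w=W[uv[1]-1:uv[1]+2,uv[0]-1:uv[0]+2].reshape(-1,3); print(n,np.round(np.median(w,0),1))
# lids: near-white, height 70-82
hsv=cv2.cvtColor(p,cv2.COLOR_BGR2HSV)
m=((W[...,2]>66)&(W[...,2]<86)&(W[...,1]<-0)&(W[...,0]<700)).astype(np.uint8)
k,l,s,c=cv2.connectedComponentsWithStats(m)
for i in range(1,k):
    if s[i,4]>80:
        q=l==i
        print(np.round(c[i]),s[i],"ray",np.round(ray("top",c[i],76)[0],1),"cloud",np.round(W[q].mean(0),1),hsv[q].mean(0).round())
E
```

```text
a [ 657.  -161.2   77.5]
b [ 567.5 -110.9   76.5]
c [ 460.1 -154.8   75.9]
d [423.5 -63.9  76.8]
green [632.8 -22.2  78. ]
cork [ 5.096e+02 -4.220e+01  2.000e-01]
plate [ 617.2 -316.     6.4]
handle [ 547.7 -348.1   48.8]
[392. 194.] [383 184  19  20 294] ray [ 663.5 -162.2   76. ] cloud [ 663.3 -162.    76.9] [ 20.  10. 117.]
[339. 203.] [331 194  18  20 282] ray [637.  -22.1  76. ] cloud [636.9 -22.1  76.6] [ 67. 167.  83.]
[373. 229.] [364 220  20  19 293] ray [ 569.9 -111.9   76. ] cloud [ 569.8 -111.8   76.9] [ 20.   9. 119.]
[551. 296.] [538 238  27 115 311] ray [ 396.9 -571.7   76. ] cloud [ 397.3 -571.6   76.1] [44. 24. 67.]
[390. 270.] [381 261  20  20 300] ray [ 461.6 -155.9   76. ] cloud [ 461.5 -155.8   76.8] [ 20.  10. 106.]
[354. 284.] [345 275  20  19 294] ray [426.3 -61.7  76. ] cloud [426.3 -61.6  77. ] [ 20.  10. 107.]
[395. 312.] [385 302  20  20 305] ray [ 355.5 -167.    76. ] cloud [ 355.5 -166.8   77.3] [ 22. 208. 104.]
[364. 321.] [355 311  19  20 302] ray [331.6 -87.   76. ] cloud [331.7 -87.   76.9] [170. 103. 131.]
```

View pics/c1.png

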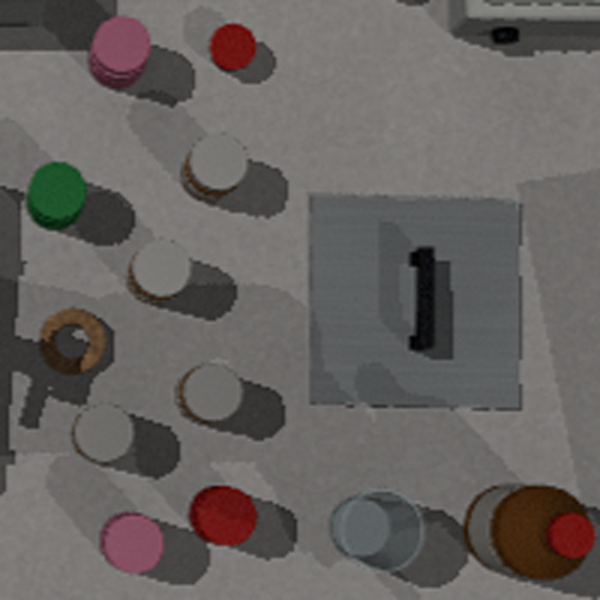

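View pics/c2.png

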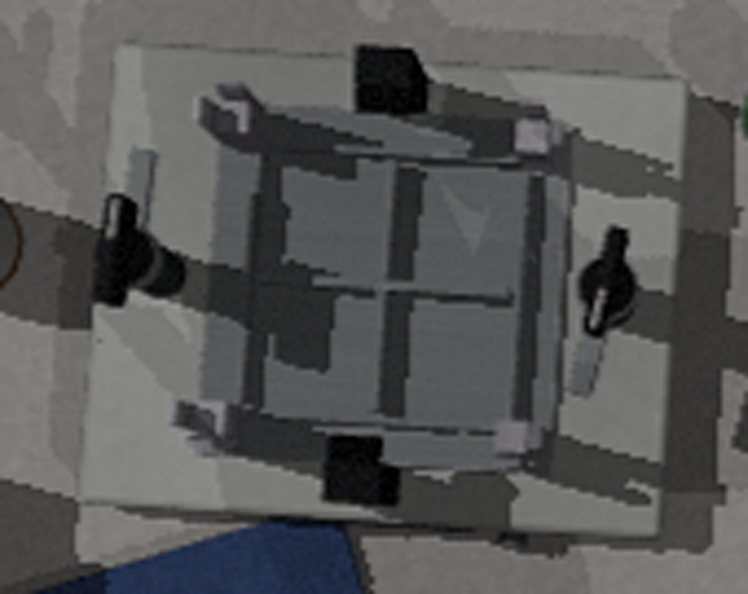

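Run:
```python
from h import *
p=cv2.imread("pics/top0.png")
d=np.load("pics/top0.npy"); W=cloud("top",d)
cr=np.array([(118,44),(688,80),(660,535),(80,500)])/4.4+np.array([160,180])
P=ray("top",cr,50); print(np.round(P,1), "ctr",P.mean(0).round(1))
for a,b in [(0,1),(3,2),(0,3),(1,2)]: v=P[b]-P[a]; print(np.linalg.norm(v).round(1),np.degrees(np.arctan2(v[1],v[0])).round(2))
# base region by height
def rect(m,name,z):
    k,l,s,c=cv2.connectedComponentsWithStats(m.astype(np.uint8))
    i=1+np.argmax(s[1:,4]); q=W[l==i]
    r=cv2.minAreaRect(q[:,:2].astype(np.float32)); print(name,s[i],r,q.mean(0).round(1)); return l==i
roi=(W[...,1]>-30)&(W[...,1]<380)&(W[...,0]>350)&(W[...,0]<680)
rect((abs(W[...,2]-50)<6)&roi,"base",50)
k,l,s,c=cv2.connectedComponentsWithStats(((W[...,2]>185)&(W[...,2]<225)&roi).astype(np.uint8))
for i in range(1,k):
    if s[i,4]>20:
        q=W[l==i]; r=cv2.minAreaRect(q[:,:2].astype(np.float32)); print("knob?",s[i],c[i].round(1),r,q.mean(0).round(1))
k,l,s,c=cv2.connectedComponentsWithStats(((W[...,2]>140)&(W[...,2]<165)&roi).astype(np.uint8))
for i in range(1,k):
    if s[i,4]>8:
        q=W[l==i]; print("hi",s[i],c[i].round(1),q.mean(0).round(1),p[l==i].mean(0).round())
pr=(W[...,1]<-230)&(W[...,1]>-470)&(W[...,0]>420)&(W[...,0]<680)
rect((abs(W[...,2]-6)<3.5)&pr,"plate",6)
rect((W[...,2]>30)&(W[...,2]<60)&pr,"handle",48)
```

```text
[[675.  382.1  50. ]
 [654.7  36.8  50. ]
 [380.3  52.5  50. ]
 [399.9 398.   50. ]] ctr [527.5 217.3  50. ]
345.9 -93.36
346.1 -93.24
275.5 176.67
274.9 176.72
base [ 185  190  132  113 5853] ((527.2017211914062, 216.37966918945312), (343.756103515625, 282.0265808105469), 86.6247787475586) [524.3 204.   50.9]
knob? [181 224   9  26 168] [185.1 236.5] ((535.6298217773438, 354.1209411621094), (14.561973571777344, 59.48085021972656), 84.46290588378906) [535.3 352.3 204.1]
knob? [292 231  11  26 131] [296.9 243.4] ((519.9054565429688, 84.60040283203125), (12.163294792175293, 59.30450439453125), 75.33455657958984) [519.7  84.4 206.2]
hi [240 190  15  16 209] [246.3 197.7] [638.4 212.6 151.8] [19. 18. 18.]
hi [209 198   6   4  22] [211.5 199.5] [632.6 298.5 157.4] [80. 77. 78.]
hi [204 202   4   7  24] [205.5 205. ] [619.  313.5 155.7] [87. 84. 86.]
hi [278 202   6   6  22] [280.  204.3] [621.8 128.3 154.4] [76. 73. 74.]
hi [285 207   3   7  13] [285.6 209.6] [608.1 114.  157.6] [90. 87. 88.]
hi [188 214   9  32 129] [192. 227.] [563.9 345.9 154.3] [74. 73. 71.]
hi [298 243   7  11  18] [301.7 248.9] [510.2  73.5 158. ] [42. 41. 40.]
hi [289 255   9  15  79] [292.8 262.5] [477.   95.4 153.6] [89. 88. 86.]
hi [198 271   5   6  23] [199.9 273.8] [448.  323.6 155.5] [87. 84. 86.]
hi [278 276   5   6  20] [280.8 278.4] [437.2 124.6 157.6] [91. 88. 89.]
hi [202 279   7   3  17] [205.1 279.9] [432.9 310.  157.9] [93. 91. 93.]
hi [233 279  14  16 208] [239.8 286.6] [416.9 225.4 151.9] [16. 16. 16.]
hi [272 283   6   3  17] [274.4 284.1] [423.4 140.1 158.2] [83. 79. 81.]
plate [ 414  193   88   95 3316] ((550.0562133789062, -350.04803466796875), (237.5546112060547, 258.6488952636719), 89.9998779296875) [ 551.  -350.9    6. ]
handle [458 222   7  34 224] ((548.8029174804688, -349.64935302734375), (17.013084411621094, 89.63037109375), 88.92884063720703) [ 549.2 -348.5   47.4]
```

Base corners, knob midpoint and catches agree: the shaker is at about (527.7, 218.8), yaw −3.3°. The jars are a (663,-162), b (570,-112), c (461.5,-156) and d (426,-62). The plate is near (549.5,-349) with its bar along world x. I'll move above jar d.

```bash
cat >> h.py <<'E'
def wrap(a): return (a+np.pi)%(2*np.pi)-np.pi
def plan(*T):
    """targets (x,y,z,yaw) -> tool-frame deltas"""
    st=manip.read_state(); R=Rn.from_euler('xyz',st["eef_rot"]).as_matrix(); y0=st["eef_rot"][2]
    print("t",round(st["clock"],2),"pos",st["eef_pos"].round(1),"yaw",round(y0,3),"gap",round(st["finger_gap"],1),"F",st["wrist_force"].round(1),"q1,q6",st["joints"][[0,5]].round(2))
    R0=Rn.from_euler('xyz',[np.pi,0,y0]).as_matrix()
    for t in T:
        dl=R0.T@(np.array(t[:3])-st["eef_pos"]); print(np.round(dl,1), "twist",round(-wrap(t[3]-y0),3))
E
python3 -c "
from h import *
plan((300,-350,320,0.9),(426.3,-61.7,200,1.513))"
```

```text
t 0.15 pos [ 143.4 -530.8  219. ] yaw 0.264 gap 94.4 F [-0.5 -0.5 -0.5] q1,q6 [-1.37 -0.07]
[ 198.3 -133.7 -101. ] twist -0.636
[ 395.4 -379.1   19. ] twist -1.249
```

Call:
jog_arm:
  deltas: "100 -67 -60 -0.32 94; 198 -134 -80 -0.64 94; 198 -134 -80 -0.64 94; 250 -200 -60 -0.8 94; 300 -260 -40 -1.0 94; 350 -320 -10 -1.2 94; 395 -379 19 -1.249 94; 395 -379 19 -1.249 94; 395 -379 19 -1.249 94; 395 -379 19 -1.249 94"
  squeeze: 15

```text
clock: 1.4
eef_pos: [426.1, -59.3, 199.3]
eef_rot: [-3.14, -0.001, 1.517]
wrist_force: [0.6, -0.5, -0.6]
finger_gap: 94.2
```

```bash
python3 -c "
from h import *
p,d,st=snap('wrist','w1'); W=cloud('wrist',d,st)
m=((W[...,2]>64)&(W[...,2]<90)).astype(np.uint8)
k,l,s,c=cv2.connectedComponentsWithStats(m)
for i in range(1,k):
    if s[i,4]>300: print(c[i].round(),s[i],ray('wrist',c[i],76,st)[0].round(1),W[l==i].mean(0).round(1))
plan((426.3,-61.7,51,1.513))
"
```

```text
[423.  60.] [411  34  39  41 501] [511.8  76.9  76. ] [511.3  76.4  77.7]
[573. 183.] [ 537  152   72   63 3529] [634.8 -20.6  76. ] [635.2 -20.8  75.3]
[320. 245.] [ 291  215   59   60 2756] [427.4 -61.1  76. ] [427.4 -61.2  75.9]
[215. 270.] [ 185  249   60   52 1648] [335.3 -78.5  76. ] [335.1 -78.8  75.1]
[485. 291.] [ 454  263   62   57 2729] [ 568.9 -110.1   76. ] [ 569.1 -110.4   75.4]
[364. 334.] [ 336  314   57   36 1649] [ 462.4 -146.    76. ] [ 462.5 -146.5   75. ]
[251. 342.] [225 330  53  20 744] [ 359.8 -148.3   76. ] [ 359.2 -149.7   73.5]
t 1.45 pos [426.2 -60.  199.5] yaw 1.516 gap 93.8 F [-0.3 -0.4 -0.5] q1,q6 [-0.23 -0.17]
[ -1.7   0.2 148.5] twist 0.003
```

View pics/w1.png

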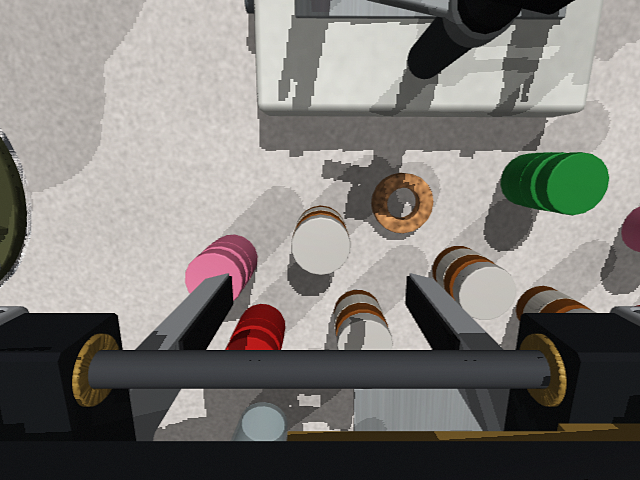

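Call:
jog_arm:
  deltas: "-1.5 1 50 0 76; -1.5 1 100 0 76; -1.5 1 130 0 76; -1.5 1 148.5 0 76; -1.5 1 148.5 0 76; -1.5 1 148.5 0 40; -1.5 1 148.5 0 40; -1.5 1 148.5 0 40; -1.5 1 148.5 0 40; -1.5 1 148.5 0 40"
  squeeze: 15

```text
clock: 2.7
eef_pos: [427.2, -63.8, 52.6]
eef_rot: [3.141, 0.0, 1.513]
wrist_force: [-1.9, -1.5, 6.9]
finger_gap: 51.6
```

```bash
python3 -c "
from h import *
plan((427,-61.3,290,1.513),(483.3,179.3,290,1.513))
"
```

```text
t 2.7 pos [427.2 -63.8  52.6] yaw 1.513 gap 51.6 F [-1.9 -1.5  6.9] q1,q6 [-0.23 -0.17]
[   2.5   -0.3 -237.4] twist 0.0
[ 245.9   42.  -237.4] twist 0.0
```

Call:
jog_arm:
  deltas: "0 0 -60 0 40; 0 0 -120 0 40; 0 0 -180 0 40; 30 5 -237 0 40; 92 16 -237 0 40; 154 26 -237 0 40; 216 37 -237 0 40; 246 42 -237 0 40; 246 42 -237 0 40; 246 42 -237 0 40"

```text
clock: 3.95
eef_pos: [482.8, 179.1, 288.8]
eef_rot: [-3.141, 0.0, 1.513]
wrist_force: [-0.1, -0.1, -1.5]
finger_gap: 52.0
```

```bash
python3 -c "
from h import *
p,d,st=snap('wrist','w2')
plan((483.3,179.3,107,1.513))
cv2.imwrite('pics/w2s.png',cv2.resize(p[:,:,::-1],(800,600)))
"
```

```text
t 4.0 pos [482.9 178.8 289. ] yaw 1.512 gap 51.7 F [-0.6 -0.4 -1.3] q1,q6 [0.28 0.34]
[  0.5   0.4 182. ] twist -0.001
```

View pics/w2s.png

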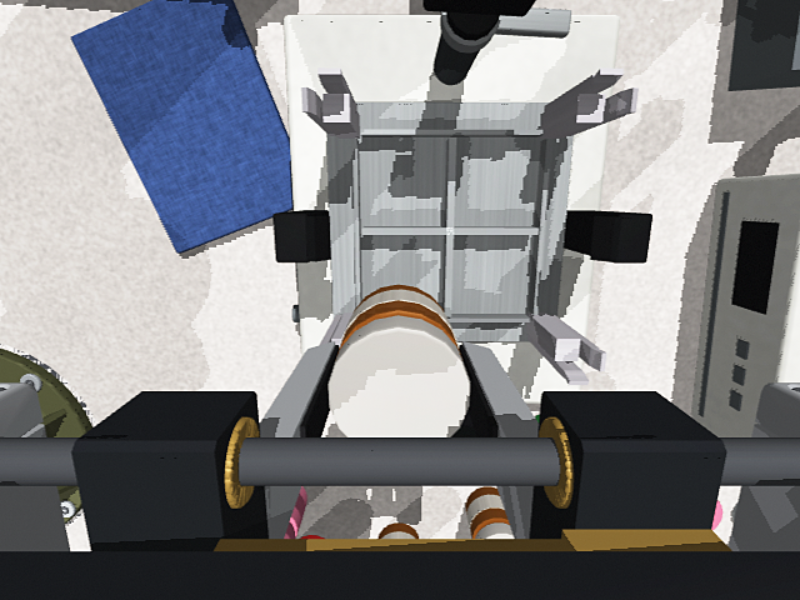

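The jar is held; the carrier cross is at about (449,231) in this view, with the posts at its four corners. I'll check the shaker pose from this view.

```bash
python3 -c "
from h import *
st=dict(np.load('pics/w2_st.npz'))
print(ray('wrist',np.array([449,231])*.8,77,st))
# deck inner rim/posts
print(ray('wrist',np.array([[336,108],[591,107],[567,349]])*.8,135,st).round(1))
C=np.array([527.7,218.8]);a=-0.0582;ex=np.array([np.cos(a),np.sin(a)]);ey=np.array([-ex[1],ex[0]])
for sx,sy in [(-1,1),(1,1),(1,-1)]: print(C+86*(sx*ex+sy*ey))
"
```

```text
[[528.51142849 218.75479     77.        ]]
[[448.4 309.4 135. ]
 [620.3 300.3 135. ]
 [610.  128.4 135. ]]
[446.84798505 309.65676463]
[618.55676463 299.65201495]
[608.55201495 127.94323537]
```

Call:
jog_arm:
  deltas: "0.5 0.5 60 0 40; 0.5 0.5 120 0 40; 0.5 0.5 160 0 40; 0.5 0.5 176 0 40; 0.5 0.5 182 0 40; 0.5 0.5 182 0 40; 0.5 0.5 182 0 40; 0.5 0.5 182 0 64; 0.5 0.5 182 0 64; 0.5 0.5 182 0 64"

```text
clock: 5.25
eef_pos: [483.6, 180.0, 107.1]
eef_rot: [3.141, -0.0, 1.513]
wrist_force: [-0.5, -0.1, 0.6]
finger_gap: 64.1
```

```bash
python3 -c "
from h import *
plan((483.3,179.3,290,1.513),(462,-156,190,1.513))
"
```

```text
t 5.25 pos [483.6 180.  107.1] yaw 1.513 gap 64.1 F [-0.5 -0.1  0.6] q1,q6 [0.29 0.34]
[  -0.7   -0.3 -182.9] twist -0.0
[-336.7   -2.1  -82.9] twist -0.0
```

Call:
jog_arm:
  deltas: "0 0 -60 0 64; 0 0 -120 0 64; -30 0 -160 0 76; -90 0 -165 0 76; -150 0 -165 0 76; -210 0 -160 0 76; -270 -1 -120 0 76; -330 -2 -85 0 76; -336.5 -1.5 -83 0 76; -336.5 -1.5 -83 0 76"

```text
clock: 6.5
eef_pos: [462.1, -156.7, 189.3]
eef_rot: [-3.14, -0.001, 1.511]
wrist_force: [0.4, -0.2, 0.2]
finger_gap: 76.0
```

```bash
cat > jars.py <<'E'
from h import *
import sys
def jars(n,name):
    p,d,st=snap(n,name); W=cloud(n,d,st)
    hsv=cv2.cvtColor(p,cv2.COLOR_RGB2HSV)
    m=((W[...,2]>66)&(W[...,2]<88)&(W[...,1]<60)&(hsv[...,1]<60)).astype(np.uint8)
    k,l,s,c=cv2.connectedComponentsWithStats(m)
    for i in range(1,k):
        if s[i,4]>(200 if n=='top' else 900):
            q=W[l==i]; print(n,c[i].round(),s[i,2:],'c',ray(n,c[i],76,st)[0].round(1)[:2])
E
python3 -c "
from jars import *
jars('top','t2'); jars('wrist','w3')
plan((462,-155.7,51,1.513))
"
```

```text
top [506. 119.] [  65   56 3293] c [ 865.9 -466.9]
top [392. 194.] [ 19  20 294] c [ 663.6 -162.3]
top [373. 229.] [ 20  19 293] c [ 570.  -111.9]
top [551. 298.] [ 27 115 309] c [ 392.4 -572.7]
wrist [451. 184.] [  68   64 3384] c [ 569.6 -112.1]
wrist [563. 238.] [  70   62 3289] c [ 662.  -161.6]
wrist [319. 245.] [  62   61 2911] c [ 462.9 -155.8]
t 6.6 pos [ 462.8 -155.4  190.4] yaw 1.513 gap 76.0 F [ 0.7 -0.9  0.5] q1,q6 [-0.4  -0.34]
[ -0.4  -0.7 139.4] twist -0.0
```

View pics/w3.png

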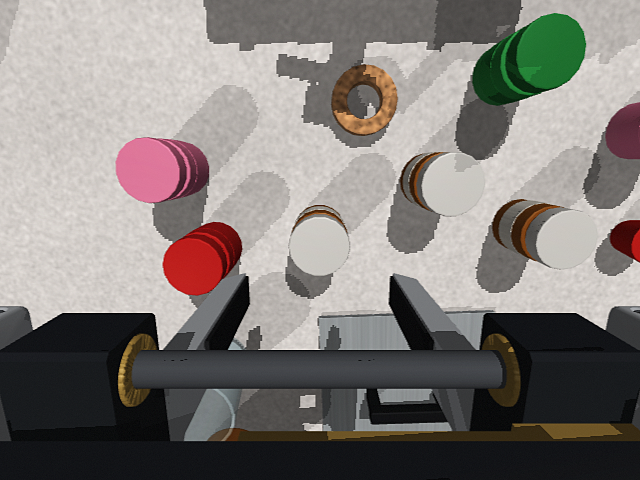

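Jar c is at (319,245), directly below; jars b (451,184) and a (563,238) haven't moved. I'll grip it.

Call:
jog_arm:
  deltas: "-0.5 0 60 0 76; -0.5 0 110 0 76; -0.5 0 132 0 76; -0.5 0 139 0 76; -0.5 0 139 0 76; -0.5 0 139 0 40; -0.5 0 139 0 40; -0.5 0 139 0 40; -0.5 0 139 0 40; -0.5 0 90 0 40"

```text
clock: 7.85
eef_pos: [460.9, -155.7, 98.0]
eef_rot: [-3.136, -0.002, 1.513]
wrist_force: [0.6, -0.5, -1.0]
finger_gap: 51.6
```

```bash
python3 -c "
from h import *
plan((462,-155,290,1.513),(488.8,263.2,290,1.513))
"
```

```text
t 7.85 pos [ 460.9 -155.7   98. ] yaw 1.513 gap 51.6 F [ 0.6 -0.5 -1. ] q1,q6 [-0.4  -0.34]
[   0.8    1.1 -192. ] twist -0.0
[ 419.9    3.5 -192. ] twist -0.0
```

Call:
jog_arm:
  deltas: "0 0 -60 0 40; 0 0 -120 0 40; 50 0 -170 0 40; 110 1 -192 0 40; 170 1 -192 0 40; 230 2 -192 0 40; 290 2 -192 0 40; 350 3 -192 0 40; 410 3.5 -192 0 40; 420 3.5 -192 0 40"

```text
clock: 9.1
eef_pos: [489.7, 265.6, 291.0]
eef_rot: [-3.14, 0.0, 1.516]
wrist_force: [0.2, -1.1, -1.9]
finger_gap: 51.8
```

```bash
python3 -c "
from h import *
plan((488.8,263.2,107,1.513))
"
```

```text
t 9.1 pos [489.7 265.6 291. ] yaw 1.516 gap 51.8 F [ 0.2 -1.1 -1.9] q1,q6 [0.43 0.49]
[ -2.5  -0.8 184. ] twist 0.003
```

Call:
jog_arm:
  deltas: "-1 0 60 0 40; -1 0 120 0 40; -1 0 160 0 40; -1 0 176 0 40; -1 0 183 0 40; -1 0 183 0 40; -1 0 183 0 40; -1 0 183 0 64; -1 0 183 0 64; -1 0 183 0 64"

```text
clock: 10.35
eef_pos: [490.4, 261.8, 109.2]
eef_rot: [3.141, -0.0, 1.513]
wrist_force: [-0.3, -0.6, -0.2]
finger_gap: 63.8
```

```bash
python3 -c "
from h import *
plan((488.8,263.2,270,1.513),(570,-111.5,190,1.513))
"
```

```text
t 10.35 pos [490.4 261.8 109.2] yaw 1.513 gap 63.8 F [-0.3 -0.6 -0.2] q1,q6 [0.42 0.48]
[   1.3   -1.7 -160.8] twist -0.0
[-368.   101.1  -80.8] twist -0.0
```

Call:
jog_arm:
  deltas: "0 0 -60 0 64; 0 0 -120 0 64; -40 10 -160 0 76; -100 27 -165 0 76; -160 43 -165 0 76; -220 60 -165 0 76; -280 76 -150 0 76; -340 93 -100 0 76; -368 101 -81 0 76; -368 101 -81 0 76"

```text
clock: 11.6
eef_pos: [568.9, -113.8, 187.3]
eef_rot: [-3.137, -0.001, 1.51]
wrist_force: [0.8, 0.5, -0.4]
finger_gap: 76.2
```

```bash
python3 -c "
from jars import *
jars('wrist','w4')
plan((570,-111.7,51,1.513))
"
```

```text
wrist [630.  49.] [  24   94 1794] c [798.8  17.4]
wrist [322. 243.] [  62   61 2972] c [ 571.3 -111.7]
wrist [443. 288.] [  57   55 1734] c [ 670.5 -155.8]
t 11.65 pos [ 569.5 -112.4  189.1] yaw 1.511 gap 75.6 F [ 0.3 -0.4  0.3] q1,q6 [-0.26 -0.2 ]
[  0.7   0.5 138.1] twist -0.002
```

View pics/w4.png

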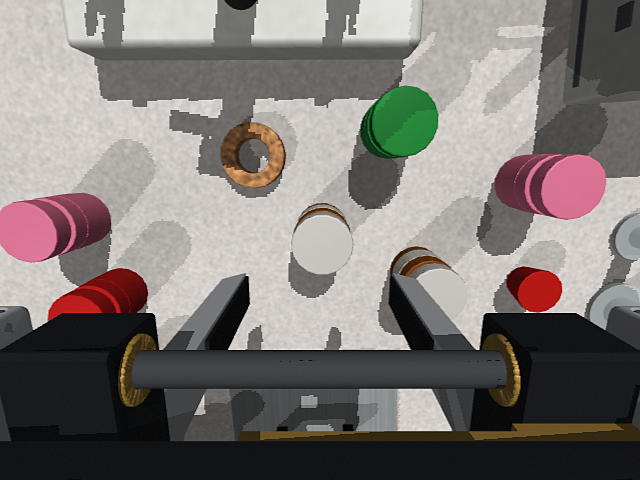

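Jar b is at (322,243), below the gripper. I'll grip it.

Call:
jog_arm:
  deltas: "0.5 1 60 0 76; 0.5 1 110 0 76; 0.5 1 132 0 76; 0.5 1 138.5 0 76; 0.5 1 138.5 0 76; 0.5 1 138.5 0 40; 0.5 1 138.5 0 40; 0.5 1 138.5 0 40; 0.5 1 138.5 0 40; 0.5 1 90 0 40"

```text
clock: 12.9
eef_pos: [569.0, -110.7, 97.4]
eef_rot: [-3.135, -0.001, 1.513]
wrist_force: [0.5, 1.0, -0.3]
finger_gap: 51.8
```

```bash
python3 -c "
from h import *
plan((570,-111,290,1.513),(567.8,174.5,290,1.513))
"
```

```text
t 12.9 pos [ 569.  -110.7   97.4] yaw 1.513 gap 51.8 F [ 0.5  1.  -0.3] q1,q6 [-0.26 -0.2 ]
[  -0.3    1.  -192.6] twist -0.0
[ 284.6  -17.8 -192.6] twist -0.0
```

Call:
jog_arm:
  deltas: "0 0 -60 0 40; 0 0 -120 0 40; 30 -2 -180 0 40; 90 -5 -192.5 0 40; 150 -9 -192.5 0 40; 210 -13 -192.5 0 40; 270 -17 -192.5 0 40; 284.5 -18 -192.5 0 40; 284.5 -18 -192.5 0 40; 284.5 -18 -192.5 0 40"

```text
clock: 14.15
eef_pos: [569.5, 172.6, 292.4]
eef_rot: [-3.141, 0.0, 1.511]
wrist_force: [-0.3, -0.4, -1.0]
finger_gap: 51.3
```

```bash
python3 -c "
from h import *
p,d,st=snap('wrist','w5')
plan((567.8,174.5,106,1.513))
"
```

```text
t 14.2 pos [569.6 172.5 292.5] yaw 1.511 gap 51.9 F [ 0.   0.  -1.9] q1,q6 [0.23 0.29]
[  1.9  -1.9 186.5] twist -0.002
```

View pics/w5.png

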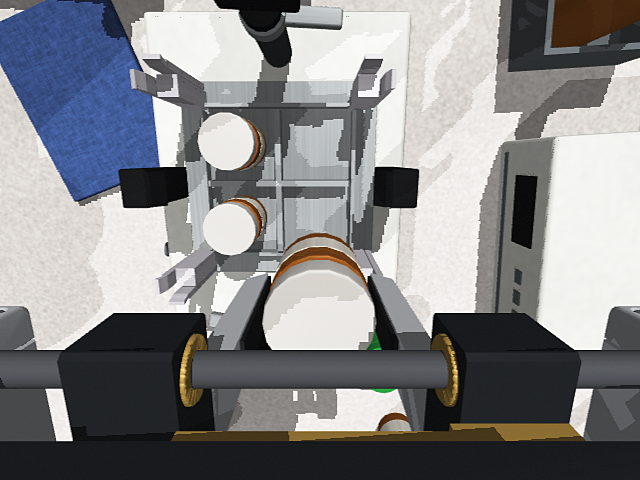

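Two jars stand in the left bays at (229,141) and (232,227). I'll place the third in the near-right bay.

Call:
jog_arm:
  deltas: "2 -2 60 0 40; 2 -2 120 0 40; 2 -2 160 0 40; 2 -2 178 0 40; 2 -2 186 0 40; 2 -2 186 0 40; 2 -2 186 0 40; 2 -2 186 0 64; 2 -2 186 0 64; 2 -2 186 0 64"

```text
clock: 15.45
eef_pos: [567.5, 176.2, 106.7]
eef_rot: [3.141, -0.0, 1.513]
wrist_force: [0.5, 0.7, 1.0]
finger_gap: 64.0
```

```bash
python3 -c "
from h import *
plan((567.8,174.5,270,1.513),(663,-161.7,190,1.513))
"
```

```text
t 15.45 pos [567.5 176.2 106.7] yaw 1.513 gap 64.0 F [0.5 0.7 1. ] q1,q6 [0.24 0.3 ]
[  -1.6    0.4 -163.3] twist -0.0
[-331.8  114.9  -83.3] twist -0.0
```

Call:
jog_arm:
  deltas: "0 0 -60 0 64; 0 0 -120 0 64; -40 14 -160 0 76; -100 34 -165 0 76; -155 54 -165 0 76; -210 73 -165 0 76; -265 92 -140 0 76; -320 111 -95 0 76; -332 115 -83 0 76; -332 115 -83 0 76"

```text
clock: 16.7
eef_pos: [662.4, -163.1, 187.5]
eef_rot: [-3.138, -0.001, 1.511]
wrist_force: [0.3, 0.1, -0.0]
finger_gap: 75.5
```

```bash
python3 -c "
from jars import *
jars('wrist','w6')
plan((663,-161.9,51,1.513))
"
```

```text
wrist [557.  18.] [ 145   30 1859] c [838.9  -8.4]
wrist [322. 244.] [  62   62 2975] c [ 665.5 -162. ]
t 16.75 pos [ 662.9 -162.   189.2] yaw 1.512 gap 75.9 F [ 0.8 -0.2  0.6] q1,q6 [-0.29 -0.23]
[1.000e-01 1.000e-01 1.382e+02] twist -0.001
```

View pics/w6.png

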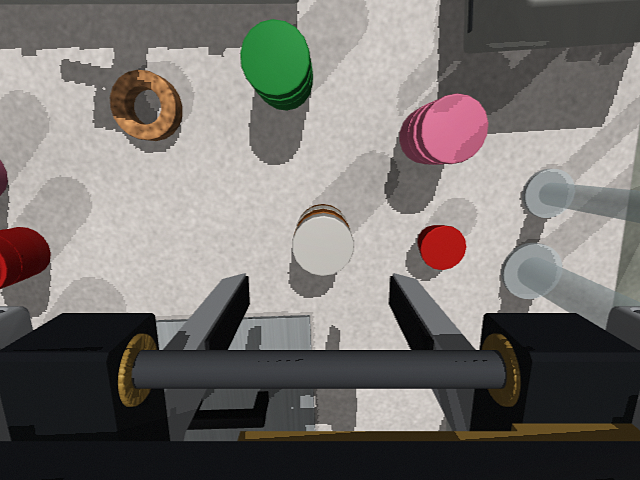

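Jar a is at (322,244), and its neighbours leave room.

Call:
jog_arm:
  deltas: "0 1.5 60 0 76; 0 1.5 110 0 76; 0 1.5 132 0 76; 0 1.5 138 0 76; 0 1.5 138 0 76; 0 1.5 138 0 40; 0 1.5 138 0 40; 0 1.5 138 0 40; 0 1.5 138 0 40; 0 1.5 90 0 40"

```text
clock: 18.0
eef_pos: [662.6, -161.6, 96.0]
eef_rot: [-3.134, -0.002, 1.513]
wrist_force: [0.3, 0.2, -1.5]
finger_gap: 52.0
```

```bash
python3 -c "
from h import *
plan((663,-161,290,1.513),(572.7,258.4,290,1.513))
"
```

```text
t 18.0 pos [ 662.6 -161.6   96. ] yaw 1.513 gap 52.0 F [ 0.3  0.2 -1.5] q1,q6 [-0.29 -0.23]
[   0.6    0.4 -194. ] twist -0.0
[ 414.  -114.1 -194. ] twist -0.0
```

Call:
jog_arm:
  deltas: "0 0 -60 0 40; 0 0 -120 0 40; 40 -11 -175 0 40; 98 -27 -194 0 40; 156 -43 -194 0 40; 214 -59 -194 0 40; 272 -75 -194 0 40; 330 -91 -194 0 40; 388 -107 -194 0 40; 414 -114 -194 0 40"

```text
clock: 19.25
eef_pos: [573.5, 260.7, 293.0]
eef_rot: [-3.141, 0.0, 1.515]
wrist_force: [0.2, 0.5, -2.0]
finger_gap: 51.6
```

```bash
python3 -c "
from h import *
optics.camera('top')
plan((572.7,258.4,106,1.513))
"
```

```text
t 19.3 pos [573.  262.5 292.9] yaw 1.517 gap 51.9 F [-1.   2.7 -1.2] q1,q6 [0.37 0.43]
[-4.100e+00 -1.000e-01  1.869e+02] twist 0.004
```

Call:
jog_arm:
  deltas: "-1 0 60 0 40; -1 0 120 0 40; -1 0 160 0 40; -1 0 178 0 40; -1 0 186 0 40; -1 0 186 0 40; -1 0 186 0 40; -1 0 186 0 64; -1 0 186 0 64; -1 0 186 0 64"

```text
clock: 20.55
eef_pos: [574.7, 256.9, 107.7]
eef_rot: [3.141, -0.0, 1.513]
wrist_force: [-0.4, 0.3, 0.7]
finger_gap: 64.2
```

```bash
python3 -c "
from h import *
# gripper yaw for plate: jaws along plate y (world y): yaw -0.02
plan((570,210,330,1.513),(549.5,-349,200,-0.02),(549.5,-349,200,3.12))
"
```

```text
t 20.55 pos [574.7 256.9 107.7] yaw 1.513 gap 64.2 F [-0.4  0.3  0.7] q1,q6 [0.36 0.42]
[ -47.1   -2.  -222.3] twist -0.0
[-606.3    9.9  -92.3] twist 1.533
[-606.3    9.9  -92.3] twist -1.607
```

Call:
jog_arm:
  deltas: "0 0 -60 0 64; 0 0 -120 0 64; -40 0 -165 0 94; -100 1 -165 0.18 94; -160 2 -165 0.36 94; -220 3 -165 0.54 94; -280 4 -165 0.72 94; -340 5 -165 0.9 94; -400 6 -160 1.08 94; -460 7 -160 1.26 94"

```text
clock: 21.8
eef_pos: [554.5, -204.7, 267.4]
eef_rot: [-3.141, 0.0, 0.247]
wrist_force: [1.1, 1.0, -0.8]
finger_gap: 93.9
```

```bash
python3 -c "
from h import *
plan((549.5,-349,200,-0.02))
"
```

```text
t 21.8 pos [ 554.5 -204.7  267.4] yaw 0.247 gap 93.9 F [ 1.1  1.  -0.8] q1,q6 [-0.42  0.91]
[-40.1 138.7  67.4] twist 0.267
```

Call:
jog_arm:
  deltas: "-20 60 20 0.15 94; -38 115 40 0.267 94; -40 138 60 0.267 94; -40 138 60 0.267 94; -40 138 60 0.267 94; -40 138 60 0.267 94; -40 138 60 0.267 94; -40 138 60 0.267 50; -40 138 60 0.267 50; -40 138 60 0.267 50"

```text
clock: 23.05
eef_pos: [550.8, -346.4, 207.5]
eef_rot: [-3.142, 0.0, -0.014]
wrist_force: [0.2, 0.7, 0.3]
finger_gap: 67.6
```

```bash
python3 -c "
from h import *
p,d,st=snap('wrist','w7')
p,d,st=snap('top','t7')
cv2.imwrite('pics/t7c.png',cv2.resize(p[180:315,160:330,::-1],None,fx=4.4,fy=4.4,interpolation=cv2.INTER_CUBIC))
plan((549.5,-349,200,-0.02))
"
```

```text
t 23.15 pos [ 550.8 -346.4  207.4] yaw -0.014 gap 59.7 F [0.4 0.6 0.7] q1,q6 [-0.62  0.97]
[-1.2  2.6  7.4] twist 0.006
```

View pics/w7.png

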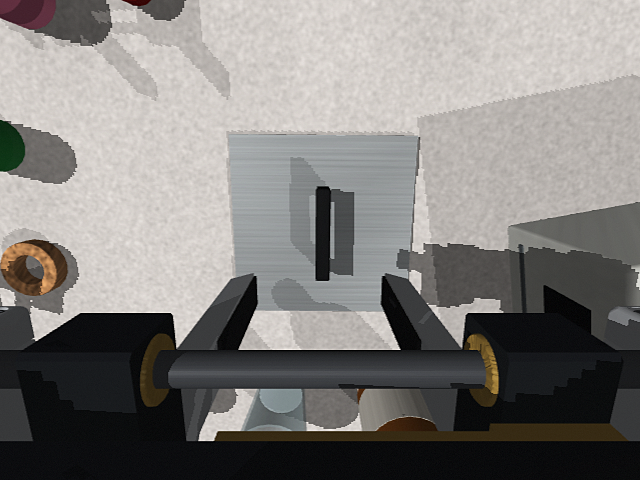

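View pics/t7c.png

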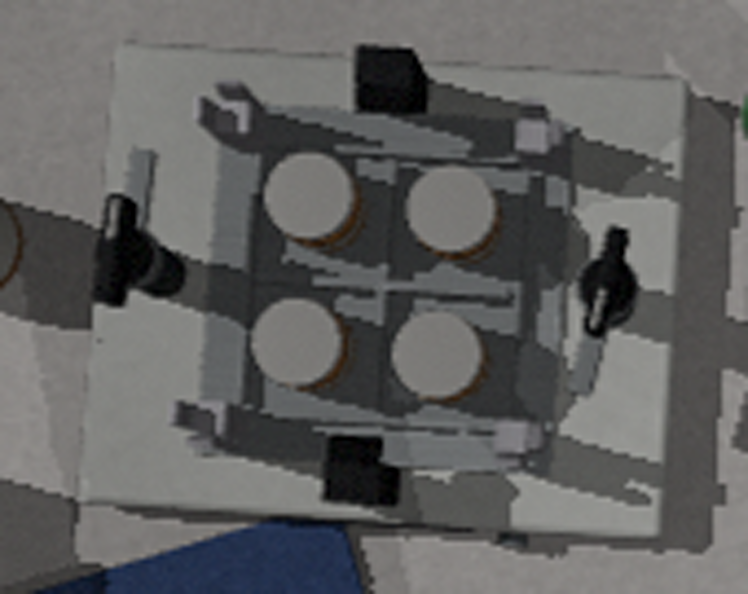

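All four jars stand in their bays. The wrist view shows the whole plate, corners about (229,132), (419,135), (410,311) and (232,308), with the bar at (323,233). I'll measure it.

```bash
python3 -c "
from h import *
p=cv2.imread('pics/w7.png');d=np.load('pics/w7.npy');st=dict(np.load('pics/w7_st.npz'));W=cloud('wrist',d,st)
m=((W[...,2]>35)&(W[...,2]<60)&(p.max(-1)<70));m[300:]=0;m[:, :290]=0;m[:,360:]=0
k,l,s,c=cv2.connectedComponentsWithStats(m.astype(np.uint8));i=1+np.argmax(s[1:,4]);v,u=np.where(l==i)
P=ray('wrist',np.c_[u,v],48,st);r=cv2.minAreaRect(P[:,:2].astype(np.float32));print('bar',r,np.median(W[l==i][:,2]))
# front-top face? plate corners
print(ray('wrist',[(229,132),(419,135),(232,308),(410,311)],6,st).round(1))
pl=(abs(W[...,2]-6)<3)&(W[...,0]>430)&(W[...,0]<680); pl[305:]=0
k,l,s,c=cv2.connectedComponentsWithStats(pl.astype(np.uint8));i=1+np.argmax(s[1:,4]);q=W[l==i];print(np.percentile(q[:,:2],[0.3,99.7],axis=0),s[i])
p,d,s2=snap('top','t7b');W=cloud('top',d)
for u,v in [(0,0)]:pass
m=((W[...,2]>115)&(W[...,2]<140)&(W[...,1]>60)&(W[...,1]<360)&(W[...,0]>400)&(W[...,0]<660)).astype(np.uint8)
k,l,s,c=cv2.connectedComponentsWithStats(m)
for i in range(1,k):
    if s[i,4]>200: print('jar',ray('top',c[i],131)[0].round(1),s[i])
plan((549.5,-349,200,-0.02))
"
```

```text
bar ((550.0164184570312, -350.27020263671875), (13.5309419631958, 89.11405181884766), 88.77279663085938) 48.04969241146411
[[ 647.8 -258.5    6. ]
 [ 642.5 -448.4    6. ]
 [ 458.8 -247.9    6. ]
 [ 452.6 -448.6    6. ]]
[[ 462.65665362 -445.05343233]
 [ 644.43441785 -256.03926173]] [  228   134   190   171 27636]
jar [573.7 255.5 131. ] [220 215  21  20 321]
jar [566.5 174.2 131. ] [252 218  21  20 318]
jar [490.  261.3 131. ] [217 248  21  20 321]
jar [483.2 181.3 131. ] [249 251  21  20 319]
t 23.2 pos [ 550.7 -346.4  207.4] yaw -0.014 gap 55.5 F [-0.1  0.5 -0.7] q1,q6 [-0.62  0.97]
[-1.2  2.6  7.4] twist 0.006
```

Call:
jog_arm:
  deltas: "-0.5 4 60 0.0075 50; -0.5 4 110 0.0075 50; -0.5 4 150 0.0075 50; -0.5 4 171 0.0075 50; -0.5 4 171 0.0075 50; -0.5 4 171 0.0075 50; -0.5 4 171 0.0075 5; -0.5 4 171 0.0075 5; -0.5 4 171 0.0075 5; -0.5 4 171 0.0075 5"
  squeeze: 40

```text
clock: 24.45
eef_pos: [550.2, -350.4, 36.6]
eef_rot: [-3.142, -0.0, -0.022]
wrist_force: [-0.7, -2.9, 2.2]
finger_gap: 13.8
```

Call:
jog_arm:
  deltas: "0 0 0 0 5; 0 0 0 0 5; 0 0 -10 0 5; 0 0 -40 0 5; 0 0 -90 0 5; 0 0 -140 0 5; 0 0 -200 0 5; 0 0 -250 0 5; 0 0 -270 0 5; 0 0 -270 0 5"
  squeeze: 40

```text
clock: 25.7
eef_pos: [550.3, -350.5, 307.9]
eef_rot: [3.14, -0.002, -0.022]
wrist_force: [-0.1, -0.2, -3.6]
finger_gap: 13.8
```

```bash
python3 -c "
from h import *
p,d,st=snap('wrist','w8')
plan((528.3,218.9,300,-0.058))
"
```

```text
t 25.75 pos [ 550.1 -350.3  306.1] yaw -0.022 gap 13.5 F [ 0.2 -0.5 -4.4] q1,q6 [-0.62  0.97]
[ -34.1 -568.6    6.1] twist 0.036
```

View pics/w8.png

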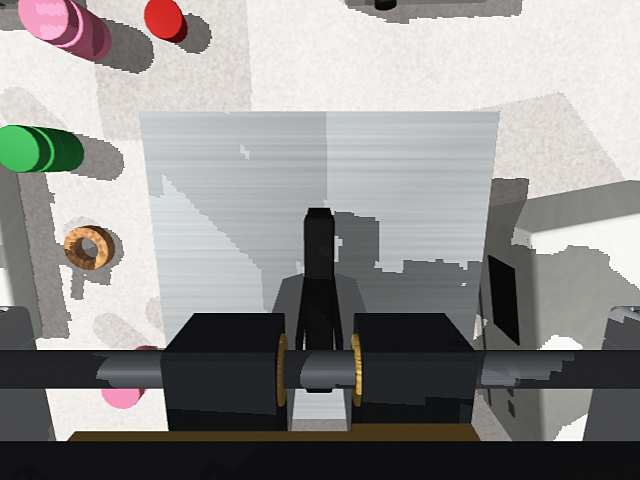

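Call:
jog_arm:
  deltas: "0 -40 0 0 5; -6 -100 0 0.01 5; -10 -160 0 0.02 5; -14 -220 0 0.02 5; -18 -280 0 0.03 5; -22 -340 0 0.036 5; -26 -400 0 0.036 5; -30 -460 0 0.036 5; -32 -515 0 0.036 5; -34 -550 0 0.036 5"

```text
clock: 27.0
eef_pos: [527.2, 202.4, 304.5]
eef_rot: [3.141, 0.003, -0.056]
wrist_force: [0.7, -0.1, -3.1]
finger_gap: 13.7
```

Call:
jog_arm:
  deltas: "0 -18 0 0 5; 0 -18 0 0 5; 0 -18 10 0 5; 0 -18 30 0 5; 0 -18 50 0 5; 0 -18 50 0 5; 0 -18 50 0 5; 0 -18 50 0 5; 0 -18 50 0 5; 0 -18 50 0 5"

```text
clock: 28.25
eef_pos: [529.2, 218.2, 256.7]
eef_rot: [-3.141, -0.0, -0.058]
wrist_force: [1.1, -0.8, -3.9]
finger_gap: 13.8
```

```bash
python3 -c "
from h import *
p,d,st=snap('wrist','w9')
plan((528.3,218.9,250,-0.058))
snap('top','t9')
p,d,st=snap('scene','s9')
cv2.imwrite('pics/s9c.png',cv2.resize(p[150:330,250:470,::-1],None,fx=3.3,fy=3.3,interpolation=cv2.INTER_CUBIC))
"
```

```text
t 28.3 pos [529.2 218.2 256.6] yaw -0.058 gap 13.7 F [ 0.3  0.2 -4. ] q1,q6 [0.33 1.96]
[-0.9 -0.6  6.6] twist 0.0
```

View pics/w9.png

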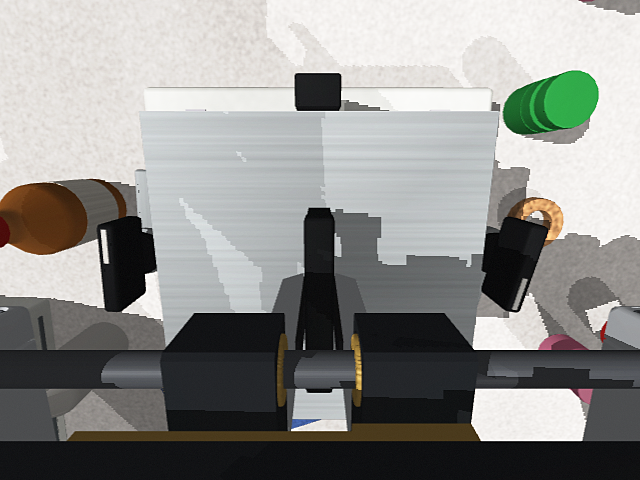

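View pics/t9.png

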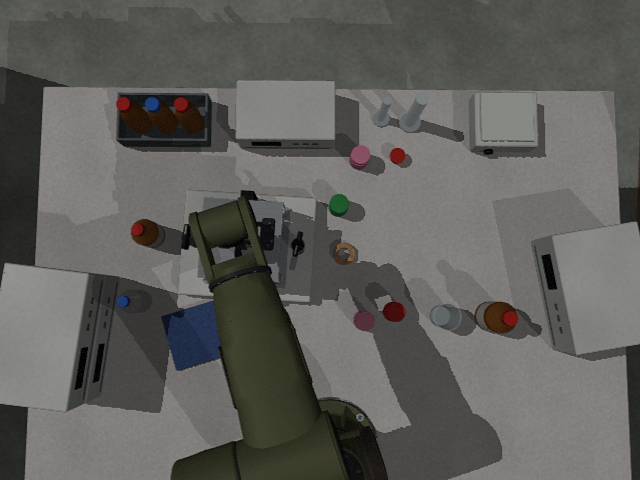

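View pics/s9c.png

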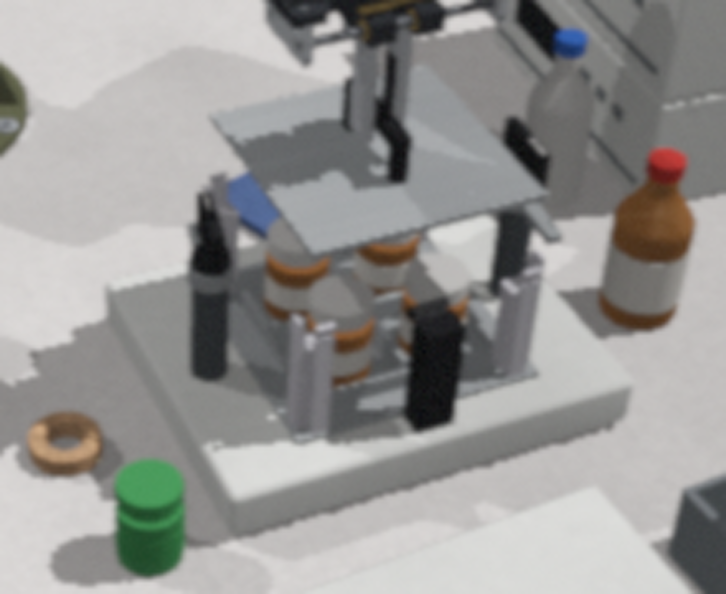

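```bash
python3 -c "
from h import *
st=dict(np.load('pics/w9_st.npz'));p=cv2.imread('pics/w9.png')
e=ray('wrist',[(140,112),(499,112)],226,st);print('plate +x corners',e.round(1)); 
C=np.array([528.3,218.9]);a=-0.058;ex=np.array([np.cos(a),np.sin(a)]);ey=np.array([-ex[1],ex[0]])
print('in shaker axes',[(float(((q[:2]-C)@ex).round(1)),float(((q[:2]-C)@ey).round(1))) for q in e])
b=ray('wrist',[(145,88),(491,88)],50,st);print('base +x edge',[(float(((q[:2]-C)@ex).round(1)),float(((q[:2]-C)@ey).round(1))) for q in b])
b=ray('wrist',[(295,73),(341,73)],150,st);print('catch +x top',[(float(((q[:2]-C)@ex).round(1)),float(((q[:2]-C)@ey).round(1))) for q in b])
b=ray('wrist',[(123,266),(517,266)],206,st);print('knobs',[(float(((q[:2]-C)@ex).round(1)),float(((q[:2]-C)@ey).round(1))) for q in b])
cv2.imwrite('pics/w9c.png',cv2.resize(p[60:330,80:560],None,fx=1.66,fy=1.66,interpolation=cv2.INTER_CUBIC))
"
```

```text
plate +x corners [[627.8 306.4 226. ]
 [617.1 117.5 226. ]]
in shaker axes [(94.3, 93.1), (94.5, -96.1)]
base +x edge [(138.5, 170.3), (138.9, -170.5)]
catch +x top [(130.1, 15.9), (130.1, -16.9)]
knobs [(3.3, 124.8), (3.7, -128.8)]
```

View pics/w9c.png

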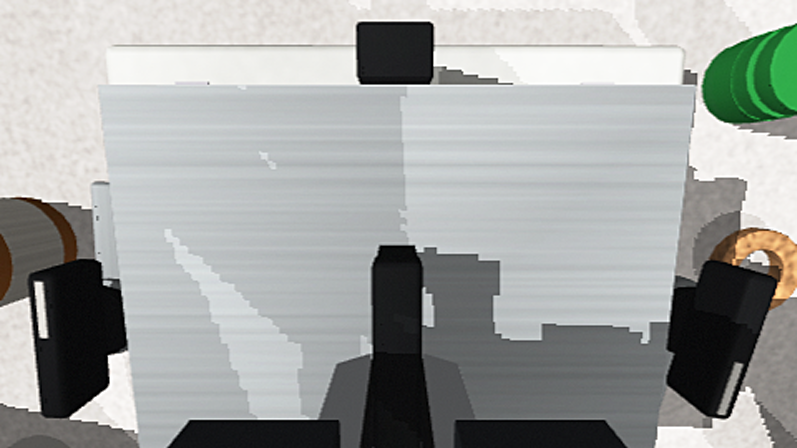

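Call:
jog_arm:
  deltas: "-0.8 -1.2 0 0 5; -0.8 -1.2 10 0 5; -0.8 -1.2 25 0 5; -0.8 -1.2 40 0 5; -0.8 -1.2 50 0 5; -0.8 -1.2 55 0 5; -0.8 -1.2 58 0 5; -0.8 -1.2 60 0 5; -0.8 -1.2 60 0 5; -0.8 -1.2 60 0 5"

```text
clock: 29.65
eef_pos: [528.5, 219.4, 196.7]
eef_rot: [-3.141, -0.0, -0.058]
wrist_force: [0.3, 0.3, -3.9]
finger_gap: 13.9
```

```bash
python3 -c "
from h import *
p,d,st=snap('wrist','w10')
plan((528.3,219,171.6,-0.058))
p,d,st=snap('scene','s10')
cv2.imwrite('pics/s10c.png',cv2.resize(p[150:330,250:470,::-1],None,fx=3.3,fy=3.3,interpolation=cv2.INTER_CUBIC))
"
```

```text
t 29.7 pos [528.5 219.5 196.7] yaw -0.058 gap 14.0 F [ 0.  -0.8 -3.5] q1,q6 [0.33 1.96]
[-0.2  0.5 25.1] twist 0.0
```

View pics/w10.png

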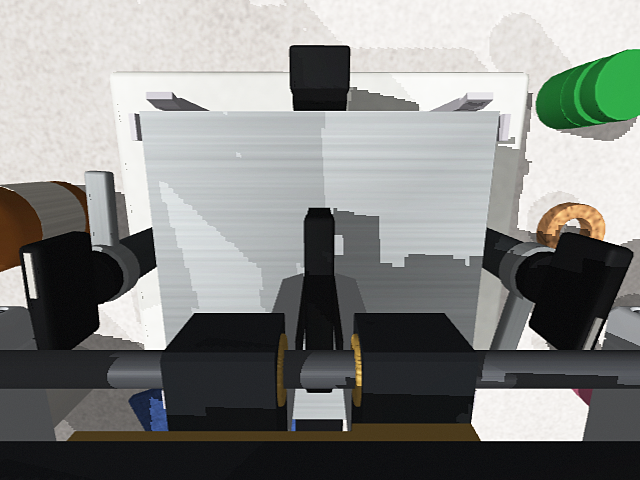

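View pics/s10c.png

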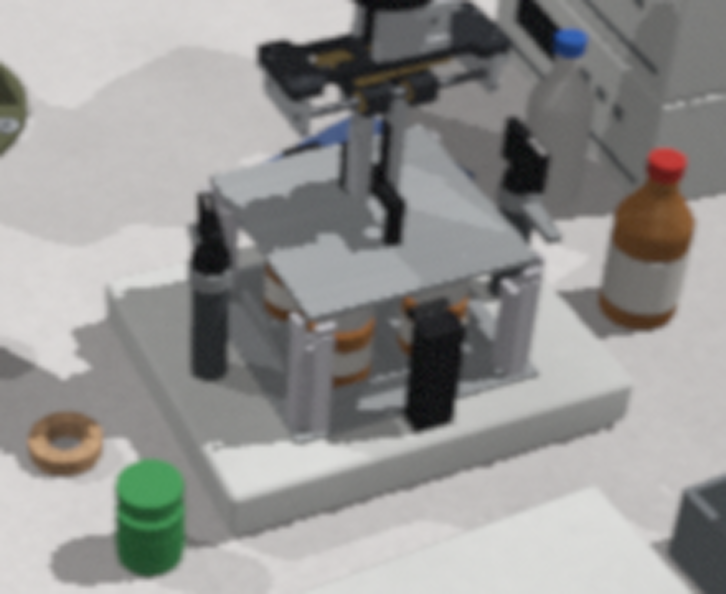

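The guides sit evenly on both sides of the plate. I'll lower it onto the noses and watch the force.

Call:
jog_arm:
  deltas: "0 0.3 2 0 5; 0 0.3 4 0 5; 0 0.3 6 0 5; 0 0.3 7 0 5; 0 0.3 8 0 5; 0 0.3 9 0 5; 0 0.3 10 0 5; 0 0.3 11 0 5; 0 0.3 12 0 5; 0 0.3 12 0 5"

```text
clock: 31.0
eef_pos: [528.5, 219.2, 184.6]
eef_rot: [-3.141, -0.0, -0.058]
wrist_force: [1.5, 0.1, 1.7]
finger_gap: 13.5
```

```bash
python3 -c "
from h import *
plan((528.3,219,171.6,-0.058)); print(manip.read_state()['moment'])
"
```

```text
t 31.0 pos [528.5 219.2 184.6] yaw -0.058 gap 13.5 F [1.5 0.1 1.7] q1,q6 [0.33 1.96]
[-0.2  0.2 13. ] twist 0.0
[ 0.04258896  0.04083146 -0.01418657]
```

Call:
jog_arm:
  deltas: "0 0 1 0 5; 0 0 2 0 5; 0 0 3 0 5; 0 0 4 0 5; 0 0 5 0 5; 0 0 6 0 5; 0 0 7 0 5; 0 0 8 0 5; 0 0 8 0 5; 0 0 8 0 5"

```text
clock: 32.25
eef_pos: [529.6, 219.1, 177.0]
eef_rot: [-3.141, -0.003, -0.058]
wrist_force: [10.5, -0.6, 3.4]
finger_gap: 13.5
```

Call:
jog_arm:
  deltas: "0 0 1 0 5; 0 0 2 0 5; 0 0 3 0 5; 0 0 4 0 5; 0 0 4.5 0 5; 0 0 5 0 5; 0 0 5.5 0 5; 0 0 6 0 5; 0 0 6 0 5; 0 0 6 0 5"

```text
clock: 33.5
eef_pos: [528.0, 219.1, 171.5]
eef_rot: [3.142, 0.0, -0.057]
wrist_force: [-9.4, -2.0, 13.5]
finger_gap: 13.6
```

```bash
python3 -c "
from h import *
plan((528.3,219,171.6,-0.058)); print(manip.read_state()['moment'])
"
```

```text
t 33.5 pos [528.  219.1 171.5] yaw -0.057 gap 13.6 F [-9.4 -2.  13.5] q1,q6 [0.33 1.96]
[ 0.3  0.1 -0.1] twist 0.001
[-0.37996242  1.42795977 -0.03563582]
```

Height reads seated (171.5). I'll open, rise a little and look.

Call:
jog_arm:
  deltas: "0 0 0 0 40; 0 0 0 0 40; 0 0 0 0 40; 0 0 0 0 40; 0 0 -30 0 40; 0 0 -60 0 40; 0 0 -100 0 40; 0 0 -100 0 40; 0 0 -100 0 40; 0 0 -100 0 40"

```text
clock: 34.75
eef_pos: [528.2, 219.0, 269.3]
eef_rot: [3.141, 0.002, -0.058]
wrist_force: [0.1, -0.2, -0.2]
finger_gap: 40.0
```

```bash
python3 -c "
from h import *
p,d,st=snap('wrist','w11');W=cloud('wrist',d,st)
C=np.array([528.3,218.9]);a=-0.058;ex=np.array([np.cos(a),np.sin(a)]);ey=np.array([-ex[1],ex[0]])
D=W[...,:2]-C; X=D@ex;Y=D@ey;Z=W[...,2]
m=(abs(X)<93)&(abs(Y)<93)&(Z>130)&(Z<165)
m&=~((abs(X)<55)&(abs(Y)<20))
A=np.c_[X[m],Y[m],np.ones(m.sum())];s,*_=np.linalg.lstsq(A,Z[m],rcond=None);print('plane slope',s, 'resid',np.std(Z[m]-A@s),X[m].min(),X[m].max(),Y[m].min(),Y[m].max())
plan((528.3,219,171.6,-0.058))
p,d,st=snap('scene','s11')
cv2.imwrite('pics/s11c.png',cv2.resize(p[170:310,270:450,::-1],None,fx=4.4,fy=4.2,interpolation=cv2.INTER_CUBIC))
"
```

```text
plane slope [-5.79955584e-04  5.15529212e-04  1.41219703e+02] resid 0.8034663117310399 -92.97217220318407 92.99722966807623 -92.99618161967769 92.99632386550958
t 34.8 pos [528.2 219.  269.4] yaw -0.058 gap 40.0 F [-0.1 -0.2  0.8] q1,q6 [0.33 1.96]
[ 0.1  0.  97.8] twist 0.0
```

View pics/w11.png

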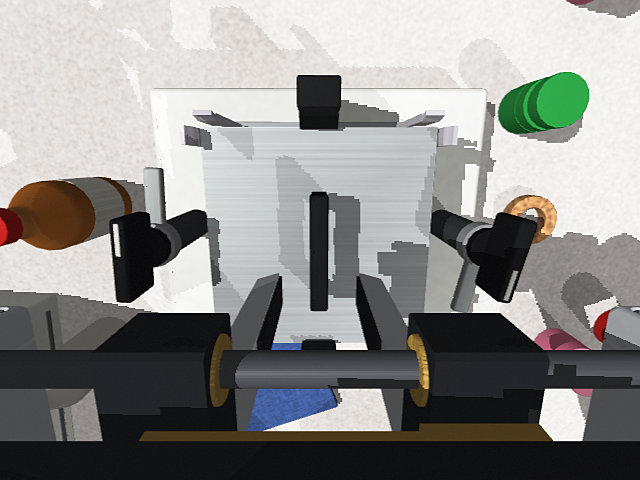

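View pics/s11c.png

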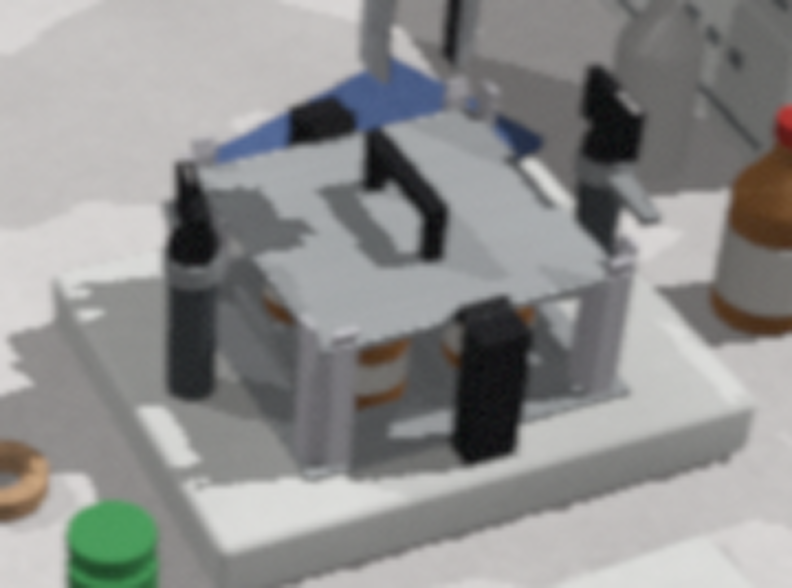

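The plate is level (slope < 0.001, top at 141.2) under both catches. Next is the left knob: I'll swing the hand round to line up with its wing.

Call:
jog_arm:
  deltas: "0 -30 -20 -0.18 50; 0 -60 -20 -0.36 50; 0 -90 -20 -0.54 50; 0 -120 -20 -0.72 50; 0 -135 -20 -0.9 50; 0 -135 -20 -1.08 50; 0 -135 -20 -1.26 50; 0 -135 -20 -1.44 50; 0 -135 -20 -1.6 50; 0 -135 -20 -1.6 50"
  squeeze: 60

```text
clock: 36.1
eef_pos: [536.2, 353.9, 289.9]
eef_rot: [-3.141, 0.0, 1.541]
wrist_force: [1.1, 1.6, -0.9]
finger_gap: 50.4
```

Call:
jog_arm:
  deltas: "0 0 0 -0.18 50; 0 0 0 -0.36 50; 0 0 0 -0.54 50; 0 0 0 -0.72 50; 0 0 0 -0.9 50; 0 0 0 -1.08 50; 0 0 0 -1.26 50; 0 0 0 -1.44 50; 0 0 0 -1.5 50; 0 0 0 -1.5 50"

```text
clock: 37.35
eef_pos: [536.2, 353.9, 290.2]
eef_rot: [-3.141, -0.0, 3.038]
wrist_force: [0.4, -0.4, -0.2]
finger_gap: 49.7
```

```bash
cat > knob.py <<'E'
from h import *
def wing(n,name,xy,r=45):
    p,d,st=snap(n,name); W=cloud(n,d,st)
    m=(W[...,2]>196)&(W[...,2]<216)&(np.hypot(W[...,0]-xy[0],W[...,1]-xy[1])<r)
    m=cv2.morphologyEx(m.astype(np.uint8),cv2.MORPH_OPEN,np.ones((3,3),np.uint8)) if n=='wrist' else m.astype(np.uint8)
    k,l,s,c=cv2.connectedComponentsWithStats(m)
    if k<2: print('none');return
    i=1+np.argmax(s[1:,4]); v,u=np.where(l==i); P=ray(n,np.c_[u,v],206.5,st)[:,:2]
    r_=cv2.minAreaRect(P.astype(np.float32)); b=cv2.boxPoints(r_)
    e=[b[1]-b[0],b[2]-b[1]]; e=max(e,key=np.linalg.norm); 
    br=p[v,u].mean(-1)>110; 
    w=(P[br].mean(0)-P.mean(0)) if br.sum()>3 else np.zeros(2)
    if w@e<0: e=-e
    print(n,'wing ctr',np.round(r_[0],1),'size',np.round(r_[1],1),'dir(rad)',round(float(np.arctan2(e[1],e[0])),3),'white px',br.sum(),'px',c[i].round())
    return p
E
python3 -c "
from knob import *
p=wing('wrist','w12',(536,353.7)); wing('top','t12',(536,353.7))
plan((536.1,353.7,190.5,3.045))
"
```

```text
wrist wing ctr [535.5 353.6] size [11.8 59.5] dir(rad) -0.107 white px 174 px [319. 253.]
none
t 37.45 pos [536.2 353.9 290.3] yaw 3.039 gap 50.1 F [-0.6  0.5  0.8] q1,q6 [ 0.53 -0.94]
[ 0.1 -0.2 99.8] twist -0.006
```

View pics/w12.png

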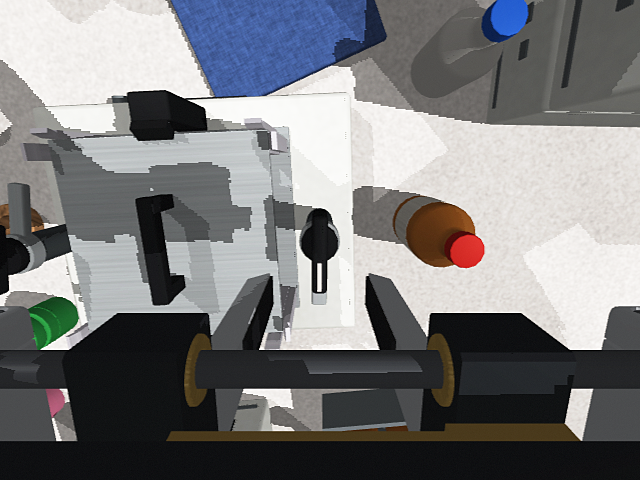

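The left wing is at (319,253): direction -0.107 rad, white half toward +x, centred. I'll descend and grip.

Call:
jog_arm:
  deltas: "0.5 0 50 0 50; 0.5 0 85 0 50; 0.5 0 99.5 0 50; 0.5 0 99.5 0 50; 0.5 0 99.5 0 50; 0.5 0 99.5 0 5; 0.5 0 99.5 0 5; 0.5 0 99.5 0 5; 0.5 0 99.5 0 5; 0.5 0 99.5 0 5"
  squeeze: 60

```text
clock: 38.7
eef_pos: [535.8, 354.2, 191.0]
eef_rot: [3.141, 0.0, 3.042]
wrist_force: [0.9, 1.5, 0.5]
finger_gap: 11.6
```

Call:
jog_arm:
  deltas: "0.5 0 0 0 5; 0.5 0 0 0.1 5; 0.5 0 0 0.2 5; 0.5 0 0 0.3 5; 0.5 0 0 0.4 5; 0.5 0 0 0.5 5; 0.5 0 0 0.6 5; 0.5 0 0 0.7 5; 0.5 0 0 0.7 5; 0.5 0 0 0.7 5"

```text
clock: 39.95
eef_pos: [535.8, 354.6, 191.0]
eef_rot: [3.139, 0.0, 2.342]
wrist_force: [6.2, 5.1, -2.9]
finger_gap: 11.7
```

```bash
python3 -c "
from h import *
plan((536.1,353.7,190.5,1.513)); print(manip.read_state()['moment'])
p,d,st=snap('wrist','w13')
"
```

```text
t 39.95 pos [535.8 354.6 191. ] yaw 2.342 gap 11.7 F [ 6.2  5.1 -2.9] q1,q6 [ 0.53 -0.24]
[-0.8 -0.4  0.5] twist 0.829
[ 1.25486677 -1.44441667  0.02322377]
```

View pics/w13.png

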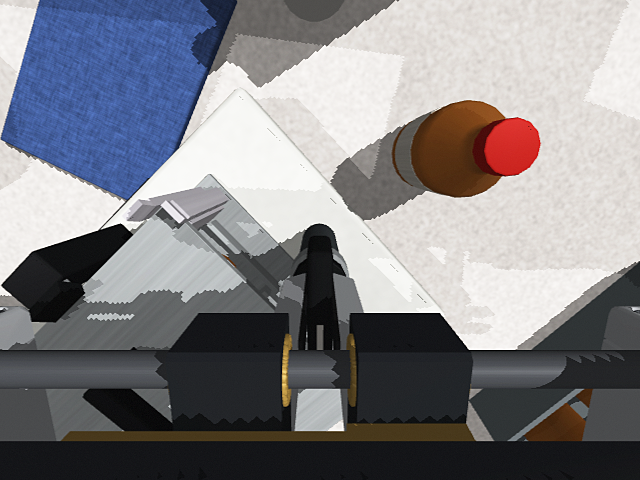

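The wing followed. I'll re-grip here, re-centred, for the second turn.

Call:
jog_arm:
  deltas: "0 0 0 0 40; 0 0 0 0 40; 0 0 0 0 40; 0 0.4 0 0 40; 0 0.4 0 0 40; 0 0.4 0 0 5; 0 0.4 0 0 5; 0 0.4 0 0 5; 0 0.4 0 0 5; 0 0.4 0 0 5"

```text
clock: 41.25
eef_pos: [535.9, 354.6, 191.0]
eef_rot: [3.14, 0.0, 2.342]
wrist_force: [4.3, 4.2, -1.6]
finger_gap: 11.3
```

```bash
python3 -c "
from h import *
plan((536.1,353.7,190.5,1.513),(536.1,353.7,190.5,1.164)); print(manip.read_state()['moment'])
"
```

```text
t 41.25 pos [535.9 354.6 191. ] yaw 2.342 gap 11.3 F [ 4.3  4.2 -1.6] q1,q6 [ 0.53 -0.24]
[-0.8 -0.5  0.5] twist 0.829
[-0.8 -0.5  0.5] twist 1.178
[ 0.71032141 -0.94260173  0.04587077]
```

Call:
jog_arm:
  deltas: "0 0.3 0 0.1 5; 0 0.3 0 0.2 5; 0 0.3 0 0.3 5; 0 0.3 0 0.4 5; 0 0.3 0 0.5 5; 0 0.3 0 0.6 5; 0 0.3 0 0.68 5; 0 0.3 0 0.74 5; 0 0.3 0 0.78 5; 0 0.3 0 0.8 5"

```text
clock: 42.5
eef_pos: [536.4, 354.8, 191.0]
eef_rot: [3.14, -0.001, 1.541]
wrist_force: [6.2, 4.7, -3.4]
finger_gap: 11.4
```

```bash
python3 -c "
from h import *
plan((536.1,353.7,190.5,1.513),(536.1,353.7,190.5,1.164)); print(manip.read_state()['moment'])
"
```

```text
t 42.5 pos [536.4 354.8 191. ] yaw 1.541 gap 11.4 F [ 6.2  4.7 -3.4] q1,q6 [0.53 0.56]
[-1.1 -0.3  0.5] twist 0.028
[-1.1 -0.3  0.5] twist 0.377
[ 0.82750807 -1.44207365  0.15244988]
```

Call:
jog_arm:
  deltas: "0 0 0 0.02 5; 0 0 0 0.04 5; 0 0 0 0.06 5; 0 0 0 0.08 5; 0 0 0 0.1 5; 0 0 0 0.12 5; 0 0 0 0.14 5; 0 0 0 0.16 5; 0 0 0 0.16 5; 0 0 0 0.16 5"

```text
clock: 43.75
eef_pos: [536.5, 354.8, 191.0]
eef_rot: [3.14, -0.002, 1.382]
wrist_force: [7.0, 3.9, -4.0]
finger_gap: 11.5
```

```bash
python3 -c "
from h import *
plan((536.1,353.7,190.5,1.513),(536.1,353.7,190.5,1.164)); print(manip.read_state()['moment'])
"
```

```text
t 43.75 pos [536.5 354.8 191. ] yaw 1.382 gap 11.5 F [ 7.   3.9 -4. ] q1,q6 [0.53 0.72]
[-1.2 -0.2  0.5] twist -0.131
[-1.2 -0.2  0.5] twist 0.218
[ 0.85767619 -1.65765119  0.08041439]
```

Call:
jog_arm:
  deltas: "0 0 0 0.01 5; 0 0 0 0.02 5; 0 0 0 0.03 5; 0 0 0 0.04 5; 0 0 0 0.05 5; 0 0 0 0.05 5; 0 0 0 0.05 5; 0 0 0 0.05 5; 0 0 0 0.05 5; 0 0 0 0.05 5"

```text
clock: 45.0
eef_pos: [536.6, 354.8, 191.1]
eef_rot: [3.14, -0.002, 1.332]
wrist_force: [7.7, 5.2, -3.4]
finger_gap: 11.5
```

```bash
python3 -c "
from h import *
print(manip.read_state()['moment'])
snap('wrist','w14')
p,d,st=snap('scene','s14')
cv2.imwrite('pics/s14c.png',cv2.resize(p[170:310,270:450,::-1],None,fx=4.4,fy=4.2,interpolation=cv2.INTER_CUBIC))
plan((536.1,353.7,190.5,1.513),(536.1,353.7,190.5,1.164)); 
"
```

```text
[ 0.86640186 -1.61270357 -0.00550532]
t 45.1 pos [536.5 354.8 191.1] yaw 1.332 gap 11.5 F [ 7.5  4.3 -3.8] q1,q6 [0.53 0.77]
[-1.2 -0.2  0.6] twist -0.181
[-1.2 -0.2  0.6] twist 0.168
```

View pics/w14.png

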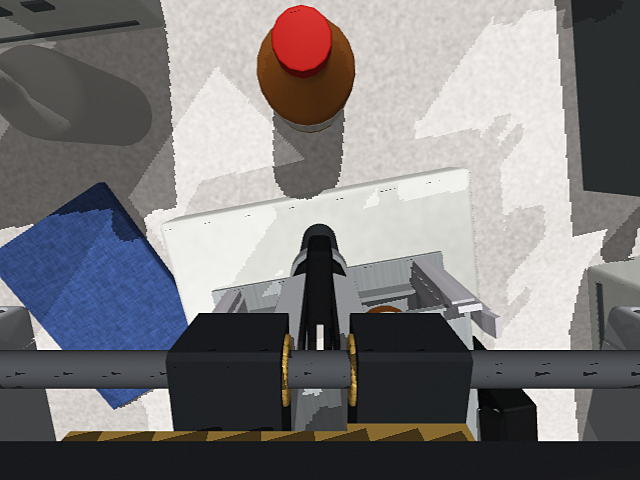

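View pics/s14c.png

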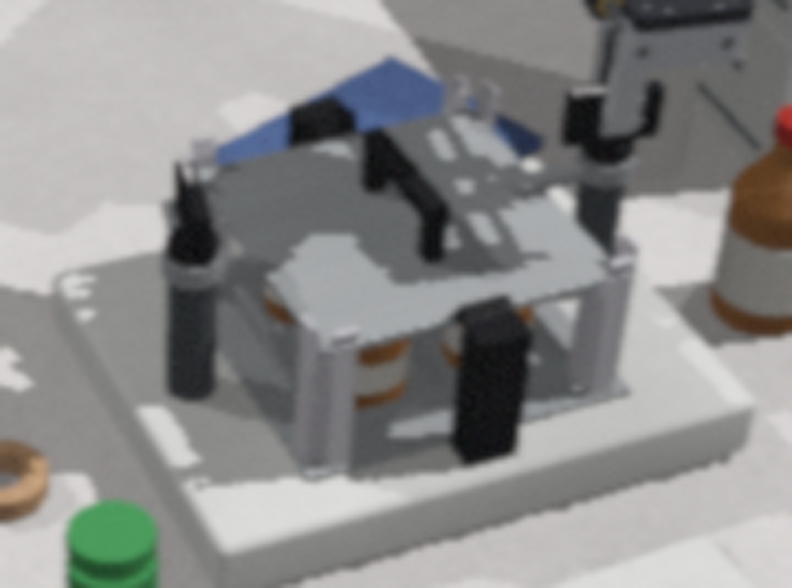

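Torque rose and is now dropping to zero: slip is at about 0.18, right at the give point. I'll go on to the first click at about 0.34.

Call:
jog_arm:
  deltas: "0 0 0 0.02 5; 0 0 0 0.04 5; 0 0 0 0.06 5; 0 0 0 0.08 5; 0 0 0 0.1 5; 0 0 0 0.12 5; 0 0 0 0.14 5; 0 0 0 0.16 5; 0 0 0 0.16 5; 0 0 0 0.16 5"

```text
clock: 46.35
eef_pos: [536.6, 354.8, 191.1]
eef_rot: [3.14, -0.002, 1.172]
wrist_force: [8.3, 3.5, -3.8]
finger_gap: 11.4
```

```bash
python3 -c "
from h import *
plan((536.1,353.7,190.5,1.164)); print(manip.read_state()['moment'])
"
```

```text
t 46.35 pos [536.6 354.8 191.1] yaw 1.172 gap 11.4 F [ 8.3  3.5 -3.8] q1,q6 [0.53 0.93]
[-1.2 -0.1  0.6] twist 0.008
[ 0.78190935 -1.69875253 -0.05239832]
```

Now I'll release, rise and look.

Call:
jog_arm:
  deltas: "0 0 0 0 40; 0 0 0 0 40; 0 0 0 0 40; 0 0 0 0 50; 0 0 -40 0 50; 0 0 -90 0 50; 0 0 -110 0 50; 0 0 -110 0 50; 0 0 -110 0 50; 0 0 -110 0 50"

```text
clock: 47.6
eef_pos: [535.5, 354.4, 299.5]
eef_rot: [-3.14, 0.002, 1.172]
wrist_force: [-0.1, -0.4, -0.4]
finger_gap: 50.0
```

```bash
python3 -c "
from knob import *
p=wing('wrist','w15',(536,353.7)); 
cv2.imwrite('pics/w15c.png',cv2.resize(p[120:360,200:440,::-1],None,fx=2.5,fy=2.5))
plan((520.5,84.1,300,2.885))
"
```

```text
wrist wing ctr [537.6 354.9] size [59.8 11.3] dir(rad) -1.972 white px 112 px [320. 249.]
t 47.65 pos [535.6 354.4 299.8] yaw 1.172 gap 50.1 F [ 0.4 -0.4 -0.9] q1,q6 [0.53 0.93]
[-2.55e+02  9.10e+01 -2.00e-01] twist -1.713
```

View pics/w15c.png

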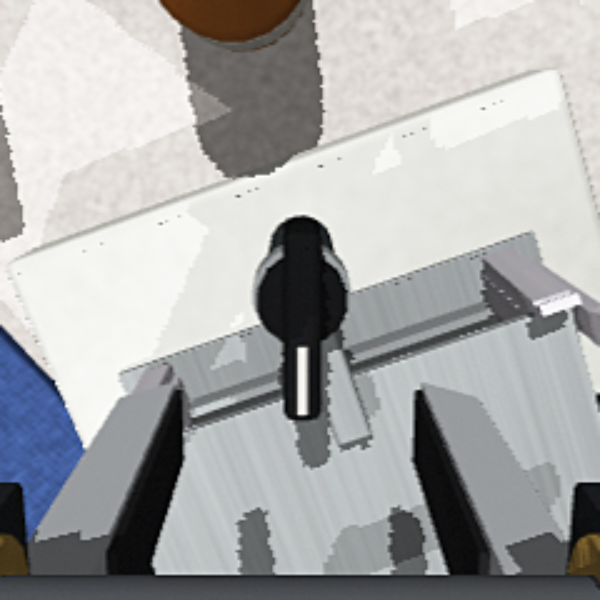

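The left claw lies straight in over the plate, with the wing at -1.972 (expected about -1.978 at first click). Now the right knob.

Call:
jog_arm:
  deltas: "-30 11 0 -0.18 50; -80 29 0 -0.36 50; -130 46 0 -0.54 50; -180 64 0 -0.72 50; -230 82 0 -0.9 50; -255 91 0 -1.08 50; -255 91 0 -1.26 50; -255 91 0 -1.44 50; -255 91 0 -1.62 50; -255 91 0 -1.713 50"

```text
clock: 48.9
eef_pos: [520.5, 84.1, 300.5]
eef_rot: [-3.141, -0.001, 2.89]
wrist_force: [-0.7, -0.1, -1.0]
finger_gap: 50.0
```

```bash
python3 -c "
from knob import *
optics.camera('scene')
p=wing('wrist','w16',(520.5,84)); 
plan((520.5,84.1,190.5,2.885))
"
```

```text
wrist wing ctr [519.9  84.3] size [11.4 59.2] dir(rad) 2.89 white px 130 px [319. 249.]
t 49.0 pos [520.6  84.1 300.5] yaw 2.886 gap 50.4 F [ 0.7 -0.5 -0. ] q1,q6 [ 0.09 -1.22]
[ 1.0e-01 -0.0e+00  1.1e+02] twist 0.001
```

View pics/w16.png

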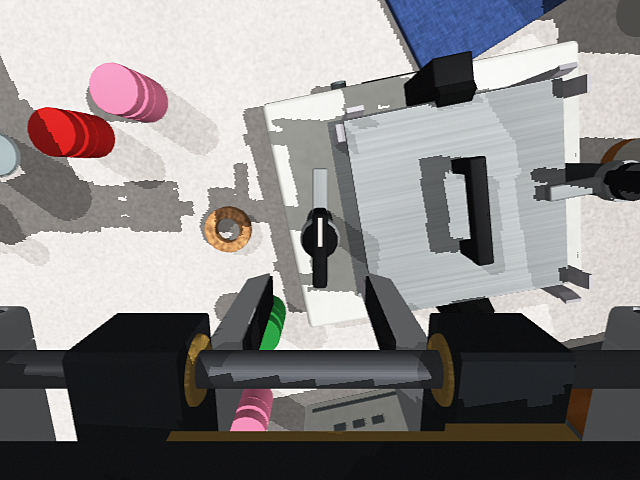

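Right wing centred at (319,249), white half toward -x, direction 2.89. I'll grip and turn it.

Call:
jog_arm:
  deltas: "0.5 0 50 0 50; 0.5 0 95 0 50; 0.5 0 110 0 50; 0.5 0 110 0 50; 0.5 0 110 0 50; 0.5 0 110 0 5; 0.5 0 110 0 5; 0.5 0 110 0 5; 0.5 0 110 0 5; 0.5 0 110 0 5"
  squeeze: 60

```text
clock: 50.25
eef_pos: [520.3, 84.6, 191.0]
eef_rot: [3.141, 0.0, 2.885]
wrist_force: [-0.5, 3.9, 0.9]
finger_gap: 11.5
```

Call:
jog_arm:
  deltas: "0 0 0 0 5; 0 0 0 0.1 5; 0 0 0 0.2 5; 0 0 0 0.3 5; 0 0 0 0.4 5; 0 0 0 0.5 5; 0 0 0 0.6 5; 0 0 0 0.7 5; 0 0 0 0.7 5; 0 0 0 0.7 5"

```text
clock: 51.5
eef_pos: [520.4, 84.7, 191.1]
eef_rot: [3.14, -0.0, 2.185]
wrist_force: [2.7, 5.7, -0.2]
finger_gap: 11.9
```

Call:
jog_arm:
  deltas: "0 0 0 0 40; 0 0 0 0 40; 0 0 0 0 40; 0 0 0 0 40; 0 0 0 0 40; 0 0 0 0 5; 0 0 0 0 5; 0 0 0 0 5; 0 0 0 0 5; 0 0 0 0 5"

```text
clock: 52.75
eef_pos: [520.5, 84.5, 191.0]
eef_rot: [3.14, 0.0, 2.185]
wrist_force: [4.0, 2.8, -2.7]
finger_gap: 11.5
```

```bash
python3 -c "
from h import *
plan((520.5,84.1,190.5,1.513),(520.5,84.1,190.5,1.164)); print(manip.read_state()['moment'])
"
```

```text
t 52.75 pos [520.5  84.5 191. ] yaw 2.185 gap 11.5 F [ 4.   2.8 -2.7] q1,q6 [ 0.09 -0.52]
[-0.3 -0.3  0.5] twist 0.672
[-0.3 -0.3  0.5] twist 1.021
[ 0.54092251 -1.04728397  0.01731282]
```

Call:
jog_arm:
  deltas: "0 0 0 0.08 5; 0 0 0 0.16 5; 0 0 0 0.24 5; 0 0 0 0.32 5; 0 0 0 0.4 5; 0 0 0 0.48 5; 0 0 0 0.55 5; 0 0 0 0.6 5; 0 0 0 0.65 5; 0 0 0 0.67 5"

```text
clock: 54.0
eef_pos: [520.5, 84.5, 191.0]
eef_rot: [3.141, -0.001, 1.514]
wrist_force: [5.4, 3.3, -2.9]
finger_gap: 11.6
```

Call:
jog_arm:
  deltas: "0 0 0 0.02 5; 0 0 0 0.04 5; 0 0 0 0.06 5; 0 0 0 0.08 5; 0 0 0 0.09 5; 0 0 0 0.09 5; 0 0 0 0.09 5; 0 0 0 0.09 5; 0 0 0 0.09 5; 0 0 0 0.09 5"

```text
clock: 55.25
eef_pos: [520.6, 84.5, 191.0]
eef_rot: [3.141, -0.001, 1.426]
wrist_force: [4.6, 3.5, -1.9]
finger_gap: 11.6
```

```bash
python3 -c "
from h import *
plan((520.5,84.1,190.5,1.513),(520.5,84.1,190.5,1.164)); print(manip.read_state()['moment'])
"
```

```text
t 55.25 pos [520.6  84.5 191. ] yaw 1.426 gap 11.6 F [ 4.6  3.5 -1.9] q1,q6 [0.09 0.24]
[-0.4  0.   0.5] twist -0.087
[-0.4  0.   0.5] twist 0.262
[ 0.59372466 -1.00114709  0.20117271]
```

Torque is up to 0.20 at slip of about 0.09, as expected. I'll continue past the give.

Call:
jog_arm:
  deltas: "0 0 0 0.02 5; 0 0 0 0.04 5; 0 0 0 0.06 5; 0 0 0 0.08 5; 0 0 0 0.1 5; 0 0 0 0.12 5; 0 0 0 0.12 5; 0 0 0 0.12 5; 0 0 0 0.12 5; 0 0 0 0.12 5"

```text
clock: 56.5
eef_pos: [520.5, 84.5, 191.0]
eef_rot: [3.141, -0.001, 1.305]
wrist_force: [4.2, 3.0, -3.0]
finger_gap: 11.5
```

```bash
python3 -c "
from h import *
plan((520.5,84.1,190.5,1.164)); print(manip.read_state()['moment'])
"
```

```text
t 56.5 pos [520.5  84.5 191. ] yaw 1.305 gap 11.5 F [ 4.2  3.  -3. ] q1,q6 [0.09 0.36]
[-0.4  0.1  0.5] twist 0.141
[ 0.56446333 -1.02949123 -0.11393379]
```

Torque has dropped (-0.11 at slip 0.21), so the clutch gave. I'll finish to 0.345.

Call:
jog_arm:
  deltas: "0 0 0 0.02 5; 0 0 0 0.04 5; 0 0 0 0.06 5; 0 0 0 0.08 5; 0 0 0 0.1 5; 0 0 0 0.12 5; 0 0 0 0.135 5; 0 0 0 0.135 5; 0 0 0 0.135 5; 0 0 0 0.135 5"

```text
clock: 57.75
eef_pos: [520.6, 84.5, 191.0]
eef_rot: [3.141, -0.001, 1.17]
wrist_force: [4.9, 2.4, -2.2]
finger_gap: 11.7
```

Call:
jog_arm:
  deltas: "0 0 0 0 40; 0 0 0 0 40; 0 0 0 0 40; 0 0 0 0 50; 0 0 -40 0 50; 0 0 -90 0 50; 0 0 -110 0 50; 0 0 -110 0 50; 0 0 -110 0 50; 0 0 -110 0 50"

```text
clock: 59.0
eef_pos: [519.9, 84.2, 299.7]
eef_rot: [-3.14, 0.001, 1.17]
wrist_force: [0.8, -0.3, 0.3]
finger_gap: 50.0
```

```bash
python3 -c "
from knob import *
p=wing('wrist','w17',(520.5,84)); 
cv2.imwrite('pics/w17c.png',cv2.resize(p[120:360,200:520,::-1],None,fx=2.5,fy=2.5))
plan((400,-200,380,1.164))
"
```

```text
wrist wing ctr [521.3  85. ] size [59.8 11.7] dir(rad) 1.172 white px 160 px [320. 249.]
t 59.05 pos [519.9  84.2 299.9] yaw 1.17 gap 50.1 F [-0.3 -0.7 -0.4] q1,q6 [0.09 0.49]
[-308.5    0.4  -80.1] twist 0.006
```

View pics/w17c.png

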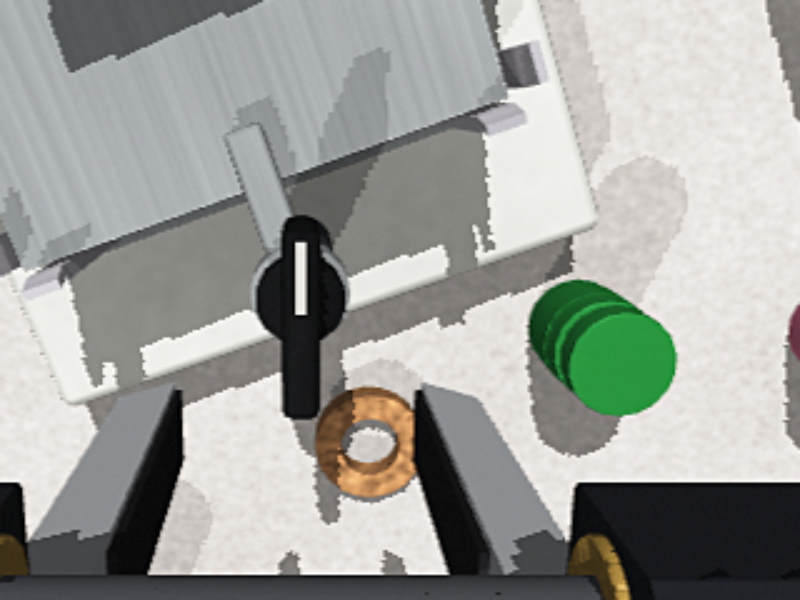

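The right claw is straight in over the plate, with the wing about 20° past it. I'll back off for a last check.

Call:
jog_arm:
  deltas: "-30 0 -20 0 50; -90 0 -50 0 50; -150 0 -70 0 50; -210 0 -80 0 50; -270 0 -80 0 50; -308 0 -80 0 50; -308 0 -80 0 50; -308 0 -80 0 50; -308 0 -80 0 50; -308 0 -80 0 50"

```text
clock: 60.3
eef_pos: [400.4, -198.7, 380.9]
eef_rot: [-3.142, -0.0, 1.172]
wrist_force: [0.3, -0.2, 0.4]
finger_gap: 49.9
```

```bash
python3 -c "
from h import *
p,d,st=snap('top','t18');W=cloud('top',d)
cv2.imwrite('pics/t18c.png',cv2.resize(p[160:340,110:410,::-1],None,fx=2.66,fy=2.66,interpolation=cv2.INTER_CUBIC))
C=np.array([528.3,218.9]);a=-0.058;ex=np.array([np.cos(a),np.sin(a)]);ey=np.array([-ex[1],ex[0]])
D=W[...,:2]-C; X=D@ex;Y=D@ey;Z=W[...,2]
for sx in (-1,1):
  for sy in (-1,1):
    m=(X*sx>45)&(X*sx<85)&(Y*sy>45)&(Y*sy<85)&(Z>125)&(Z<160); print(sx,sy,m.sum(),np.median(Z[m]).round(1))
p,d,st=snap('scene','s18')
cv2.imwrite('pics/s18c.png',cv2.resize(p[150:330,60:480,::-1],None,fx=1.9,fy=1.9*1.3,interpolation=cv2.INTER_CUBIC))
"
```

```text
-1 -1 256 142.1
-1 1 260 142.4
1 -1 254 141.8
1 1 250 142.5
```

View pics/t18c.png

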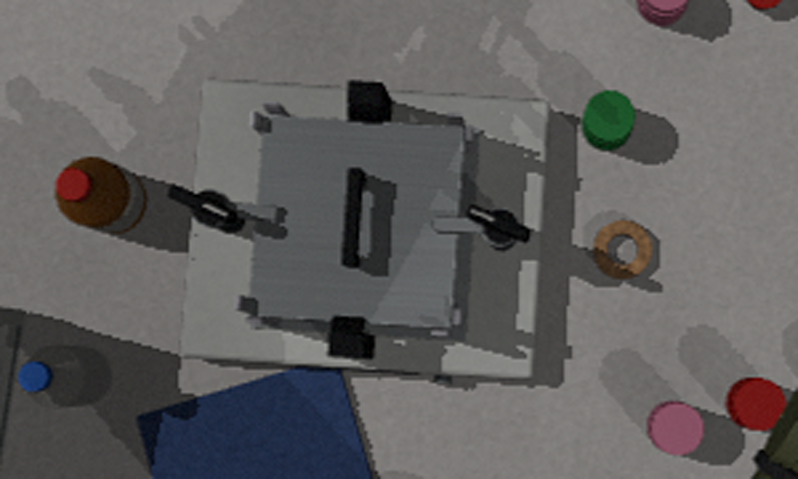

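View pics/s18c.png

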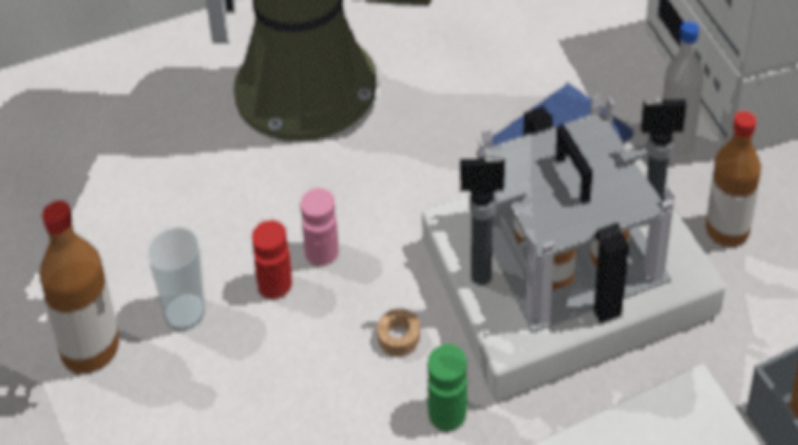

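The plate corners read within 0.7 mm of each other, and both claws lie over the plate. No white-lidded jars remain on the bench, and the bottles and beaker stand where they were. Handing in.

```bash
python3 -c "
from cell import workorder
print(workorder.sign_off())"
```

```text
the job is handed in; nothing more can be done
None
```

I did the job as asked and handed it in at about 60 s of the 210 s allowed. All four white-lidded jars went upright into the carrier, one to a bay. The plate then went on and was pushed down, and each clamp knob was turned clockwise in two grasps to its first click.

- **Jars:** the top view before the plate went on showed all four within about 3 mm of their bay centres.
- **Plate:** it is level, with its top at about 141–142 mm and the four corners within 0.7 mm of each other. At the end of the push there was a brief sideways force of about 9 N and about 17 N in total pressing down, a little over the 15 N given. I could not see the catch noses directly; I take both as snapped from the plate's height and level.
- **Clamps:** both claws lie straight in over the plate. The wings came to rest at about 0.34 rad of clutch slip on both knobs, one click each. The right knob's torque peaked clearly and then dropped. The left knob's torque reading was less distinct, and I rely there on the wing angle seen afterwards.
- **Bench:** the bottles, the beaker and the look-alike jars still stand where they were.

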